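# Load the tacking jig: register the tube, nest the weld nuts

### The arm

A 7-joint arm with a two-finger parallel gripper is mounted at the origin on the work surface. World frame = base frame: x ahead of the robot, y to its left, z up, the work surface at z = 0. Lengths are in mm, angles in rad, forces in N, time in s.
With the tool pointing down it reaches from about 400 to 875 mm from the base axis. Payload 19.3 kg.
Tool frame: the origin (TCP) lies at the very end of the fingers, on their centre line; the grasp point (between the pads) lies 19 mm behind it; x points along the fingers, y is the direction in which the jaws open and shut, and the axes are right-handed (so a half turn about x gives the same grasp; the last joint's range is limited). The gripper opens to 85 mm and grips with 20 to 120 N. Pads are 22 mm wide; open, the fingers measure 114 mm over their backs; the gripper's body (76 mm by 85 mm) begins 54 mm behind the grasp point. The pads swing forward as they close: fully open they stand 13 mm farther back than shut.
Start: joints at [-0.07, 0.521, -0.036, 1.599, 0.021, 1.021, -0.113], TCP at [624.992, -0.025, 231.291] pointing down, gripper open.
Joint ranges: [-2.91, 2.91], [-0.3, 2.13], [-1.5, 1.42], [0.17, 2.43], [-1.26, 4.41], [0.16, 1.93], [-2.52, 2.52]. Speed limits (rad/s): [1.89, 1.89, 2.39, 2.39, 3.01, 3.01, 3.01].

### API

Orientations are given as a unit quaternion [w, x, y, z].
In Python, from plant import manip, vision gives the robot as it stands. The module is installed in compiled form; this text tells all that it offers.
- The arm moves only by the tool arm_command, never from a script. Its argument "series" is a list of rows, each an object of numbers: "wx", "wy", "wz": the turn, a rotation vector about the tool's x, y, z in rad; "dx", "dy", "dz": the shift along the tool's x, y, z in cm; "fingers": the finger opening in cm, from 0 to 8.54. A call has 1 to 20 rows; each row is the pose to reach, as a shift and turn from the pose commanded when the call began, along the tool's axes at that moment; what a row does not reach only later rows make up. A row lasts 1/10 s, in which the tool goes at most 50 mm and 8.59 degrees, less where a joint would pass 70% of its speed; a pose out of reach is approached as far as the arm can. A call with a gripper value outside its range is refused whole. The fingers move at their own pace and stop on an object; "squeeze" is the grip in N (left out, the last holds). Time passes only in rows, so rows that repeat a pose let the fingers close. It gives the time, the measured TCP pose, the force and the opening at its end, in the units of the state.
- manip.sense(): the state, without advancing time (a new reading comes with each control period).
- vision.get_image(name): name is "scene" or "side" or "wrist"; returns a dict with "img" (420x560x3 uint8, red, green, blue), "range_z" (420x560 float32, mm along the optical axis (not along the pixel's ray), 0 where there is no reading), "camera_matrix" (3x3 intrinsics, pixels), "pose" (4x4, takes a point from camera to world coordinates). Camera axes: x right, y down, z forward; pixel columns grow to the right and rows downward; lengths in mm; the calibration is good to about 2 mm. A picture is of the moment at which its call begins.
- manip.finish_job(): hands the job in, once; it reports no verdict.
The state is a dict: "time": time; "joints": joint angles; "joint_vel": joint speeds; "effort": joint torques, N m; "tcp_pos": TCP position; "eef_rot": TCP orientation; "contact_force": force on the tool from outside, world axes, zero at the start; "ft_torque": the same for the moment, N m; "finger_gap": finger opening in mm.
Only numpy, scipy, OpenCV 4.12 (cv2) and the standard library are available. Lean on these libraries where they do the work, as an engineer would, in place of code of your own. Each camera call takes 0.05 s, during which the arm holds its last target.

### The job

Load the tacking jig: lay the rectangular tube flat on the jig, push it fully home against the two side stops and the end stop while the keeper is still open, and then swing the keeper shut over it. Set every hexagonal weld nut upright in a nest of its own, pressing lightly and turning it in small steps until it drops fully to the bottom of the hexagonal recess (any nut may go in any nest, before or after the tube). The round spacer is not part of the job: leave it on the bench.

Things in the scene. Friction and masses are not known exactly. Their poses are not given: they have to be found in the camera images.
- jig: steel base plate 300 (x) by 330 (y) by 12 mm, fixed to the bench. Origin: centre of its underside; z up; the row of three nests, 108 mm apart, runs along y at x -98 mm, y -108, 0, 108. On the +x half is the tube's place: two side stop blocks (22 mm wide, 20 tall) beyond its +x side, centred 70 mm either side of its middle, and an end stop block (26 mm wide, 20 tall) at its +y end
- seat (a point): on the plate's top (12 mm above the bench), where the middle of the tube's underside lies when home against all three stops: x 40, y 0 mm in the jig frame; axes as the jig's. The side stops' faces lie 20 mm from it in +x, the end stop's face 90 mm in +y
- nest0 (a point): centre of the -y nest's floor, 16 mm above the bench, axes as the jig's. A hexagonal aluminium block, 76 mm across, with a hex recess 53 mm across flats, 16 mm deep, no lead-in; rim 32 mm above the bench. Locked at its own unknown angle about its axis, within 30 deg of flats facing the jig's x: NOT given by this pose; see it or feel for it (a nut fits within 5 deg)
- nest1 (a point): centre of the middle nest's floor, 16 mm above the bench, axes as the jig's. A hexagonal aluminium block, 76 mm across, with a hex recess 53 mm across flats, 16 mm deep, no lead-in; rim 32 mm above the bench. Locked at its own unknown angle about its axis, within 30 deg of flats facing the jig's x: NOT given by this pose; see it or feel for it (a nut fits within 5 deg)
- nest2 (a point): centre of the +y nest's floor, 16 mm above the bench, axes as the jig's. A hexagonal aluminium block, 76 mm across, with a hex recess 53 mm across flats, 16 mm deep, no lead-in; rim 32 mm above the bench. Locked at its own unknown angle about its axis, within 30 deg of flats facing the jig's x: NOT given by this pose; see it or feel for it (a nut fits within 5 deg)
- keeper (a joint): flat steel arm (82 by 20 by 8 mm) swinging about an upright pivot, underside 39 mm above the bench. 0 = shut, at a hard stop: arm along the jig's -x, across the tube, 2 mm above it; grows to 2.0 as its free end swings towards the jig's -y; from 1.4 it is clear of the tube's place. Stays where left; about 1.5 N on its knob turns it
- keeper_knob (a point): centre of the top of the keeper's upright round knob (18 mm diameter, standing 30 mm above the arm, top 77 mm above the bench), 50 mm from the pivot's axis
- keeper_pivot (a point): the keeper's pivot, on its axis at the arm's top (47 mm above the bench); at x 92 mm, y -35 mm in the jig frame; axes as the jig's. Below the arm it is a post of 18 mm diameter
- tube: a length of rectangular steel tube, 180 mm long (its y), 40 mm wide (its x), 25 mm tall (its z), about 0.42 kg, lying on the bench. Origin: centre of its underside. Either end may go to the end stop
- nut0: a hexagonal steel weld nut, 50 mm across flats (58 mm across corners), 45 mm tall, underside edge bevelled 1 mm, about 0.45 kg, standing upright on the bench; all nuts are alike. Origin: centre of its underside; z up its axis; x points square to one of its six flats (so flats face every 60 degrees from x). May be absent
- nut1: a hexagonal steel weld nut, 50 mm across flats (58 mm across corners), 45 mm tall, underside edge bevelled 1 mm, about 0.45 kg, standing upright on the bench; all nuts are alike. Origin: centre of its underside; z up its axis; x points square to one of its six flats (so flats face every 60 degrees from x). May be absent
- nut2: a hexagonal steel weld nut, 50 mm across flats (58 mm across corners), 45 mm tall, underside edge bevelled 1 mm, about 0.45 kg, standing upright on the bench; all nuts are alike. Origin: centre of its underside; z up its axis; x points square to one of its six flats (so flats face every 60 degrees from x). May be absent
- spacer: a plain ROUND steel spacer, 50 mm diameter, 45 mm tall, standing among the nuts; not part of the job. Origin: centre of its underside
Not all that is in view belongs to the job. Leave any blue look-alike of the tube alone. What is shaped like the nut0 but blue is not meant.

How it is judged:
By the outcome, as a careful person would: the job done as asked, in the order asked, and still so for the second after the job is handed in, with the robot touching nothing.
Of nut0, nut1, nut2 only 2 to 3 are there at a start; the rules pass over those that are not, and their reading is None.
At some moment in a run one of nut0, nut1, nut2, tube may be knocked a few centimetres aside while the robot is not near it.
It also fails if it takes over 210 s, if anything falls off the work surface, if the arm or the gripper's body presses on something with over 40 N, if the wrist force passes 120 N, or if a joint passes its speed limit or range.

## Working session

There is one attempt and no reset: what is moved stays moved. The work goes in short steps, Python scripts to look and compute and a tool call to move; the robot and the scene stay as the last step left them, time stands still between calls to the robot, and variables do not carry over. Pictures are saved under pics/ and viewed, and the job is handed in when it is done.

Besides the shell and the picture viewer there is one more tool, called after "Request:" as name(argument=value, ...) on one line, values as JSON. arm_command: Moves the arm, as the interface text tells. Its arguments: {"type":"object","properties":{"series":{"type":"array","items":{"type":"object","properties":{"wx":{"type":"number"},"wy":{"type":"number"},"wz":{"type":"number"},"dx":{"type":"number"},"dy":{"type":"number"},"dz":{"type":"number"},"fingers":{"type":"number"}}}},"squeeze":{"type":"number"}},"required":["series"]}

```bash
mkdir -p pics; ls
cat > h.py <<'E'
import numpy as np,cv2,pickle
from plant import manip,vision
def snap(name,tag):
    d=vision.get_image(name); pickle.dump(d,open(f'pics/{tag}.pkl','wb'))
    cv2.imwrite(f'pics/{tag}.png',cv2.cvtColor(d['img'],cv2.COLOR_RGB2BGR)); return d
def cloud(d):
    K=d['camera_matrix'];z=d['range_z'];v,u=np.mgrid[:z.shape[0],:z.shape[1]]
    P=np.stack([(u-K[0,2])/K[0,0]*z,(v-K[1,2])/K[1,1]*z,z],-1)
    T=d['pose'];return P@T[:3,:3].T+T[:3,3]
E
python3 - <<'E'
from h import *
for n in ['scene','side','wrist']:
    d=snap(n,n+'0');print(n,d['pose'].round(3).tolist(),d['camera_matrix'].tolist())
print(manip.sense())
E
```

```text
pics
scene [[0.743, 0.428, -0.514, 1133.388], [0.669, -0.488, 0.561, -701.078], [-0.01, -0.761, -0.649, 843.277], [0.0, 0.0, 0.0, 1.0]] [[435.64766070174767, 0.0, 270.5817975088794], [0.0, 435.64766070174767, 213.67498036266306], [0.0, 0.0, 1.0]]
side [[0.818, -0.381, 0.43, -72.5], [-0.575, -0.55, 0.605, -902.858], [0.006, -0.743, -0.67, 1048.377], [0.0, 0.0, 0.0, 1.0]] [[542.1386507489166, 0.0, 280.9685534509595], [0.0, 542.1386507489166, 209.70057401015234], [0.0, 0.0, 1.0]]
wrist [[1.0, 0.001, -0.001, 625.505], [0.0, -0.953, -0.304, 78.113], [-0.001, 0.304, -0.953, 372.853], [0.0, 0.0, 0.0, 1.0]] [[317.0819218858125, 0.0, 280.7010995689938], [0.0, 317.0819218858125, 212.70787497913685], [0.0, 0.0, 1.0]]
{'time': 0.15, 'joints': array([-0.070182  ,  0.52186241, -0.03632075,  1.59984011,  0.02119958,
        1.02111466, -0.11278823]), 'joint_vel': array([ 0.00107547, -0.00241768, -0.00092907, -0.00180811,  0.00013737,
       -0.00086893, -0.00066348]), 'effort': array([ 4.00798544e-04, -9.27376485e+01,  1.98035471e+00, -3.70049715e+01,
        1.79930578e-02,  6.46477114e-03, -1.41420460e-05]), 'tcp_pos': array([ 6.24759749e+02, -4.37171269e-02,  2.30880410e+02]), 'eef_rot': array([-0.49979898, -0.49978214, -0.50018832,  0.50023038]), 'contact_force': array([-0.13650045, -0.08589545, -0.48503418]), 'ft_torque': array([ 0.0151944 , -0.05168728,  0.0360782 ]), 'finger_gap': 85.34392701656324}
```

View pics/scene0.png

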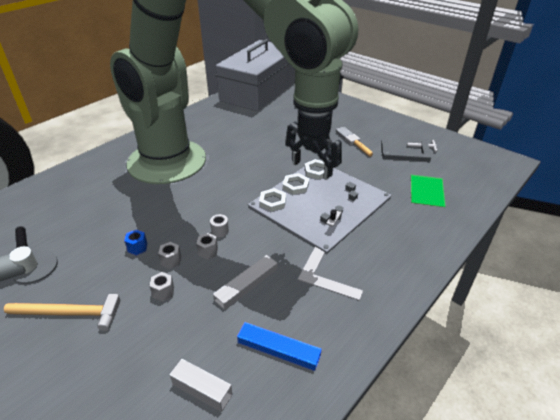

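View pics/side0.png

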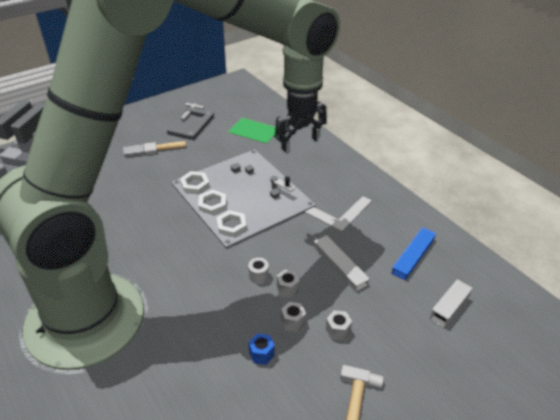

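View pics/wrist0.png

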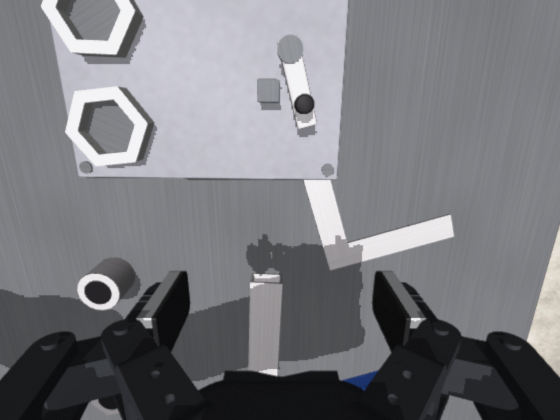

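Run:
```python
from h import *
# top view color map, 1mm/px, x 350..950 -> up? rows: x descending, cols: y descending
for n in ['scene0','side0']:
    d=pickle.load(open(f'pics/{n}.pkl','rb'));P=cloud(d);ok=d['range_z']>0
    K=d['camera_matrix'];T=d['pose']
    # inverse warp at plane z=25
    zz=40
    X,Y=np.meshgrid(np.arange(300,1000,1.),np.arange(-700,350,1.))  # rows y
    W=np.stack([X,Y,np.full_like(X,zz)],-1)-T[:3,3]
    C=W@T[:3,:3]
    u=C[...,0]/C[...,2]*K[0,0]+K[0,2];v=C[...,1]/C[...,2]*K[1,1]+K[1,2]
    im=cv2.remap(cv2.cvtColor(d['img'],cv2.COLOR_RGB2BGR),u.astype('f4'),v.astype('f4'),1)
    im=im[::-1]
    for k in range(0,700,100): cv2.putText(im,str(300+k),(k,1040),0,.5,(0,255,255),1);cv2.line(im,(k,0),(k,1049),(0,120,120),1)
    for k in range(0,1050,100): y=-700+k;cv2.putText(im,str(y),(0,1049-k),0,.5,(0,255,255),1);cv2.line(im,(0,1049-k),(699,1049-k),(0,120,120),1)
    cv2.imwrite(f'pics/top_{n}.png',im[200:,:][:,:].copy()[::1])
    im2=cv2.resize(im,(400,600)) 
    cv2.imwrite(f'pics/tops_{n}.png',im2)
d=pickle.load(open('pics/scene0.pkl','rb'))
im=cv2.imread('pics/scene0.png');cv2.imwrite('pics/crop1.png',cv2.resize(im[200:410,110:390],None,fx=2.8,fy=2.8,interpolation=2))
im=cv2.imread('pics/side0.png');cv2.imwrite('pics/crop2.png',cv2.resize(im[220:380,220:480],None,fx=3,fy=3,interpolation=2))
```

```text
Traceback (most recent call last):
cv2.error: OpenCV(4.12.0) :-1: error: (-5:Bad argument) in function 'putText'
> Overload resolution failed:
>  - Layout of the output array img is incompatible with cv::Mat
>  - Expected Ptr<cv::UMat> for argument 'img'
```

```bash
cat >> h.py <<'E'
def topmap(d,zz,x0,x1,y0,y1,s,out,grid=50):
    # px columns = x, rows = -y ; s px per mm
    K=d['camera_matrix'];T=d['pose']
    X,Y=np.meshgrid(np.arange(x0,x1,1/s),np.arange(y1,y0,-1/s))
    C=(np.stack([X,Y,np.full_like(X,zz)],-1)-T[:3,3])@T[:3,:3]
    u=C[...,0]/C[...,2]*K[0,0]+K[0,2];v=C[...,1]/C[...,2]*K[1,1]+K[1,2]
    im=cv2.remap(cv2.cvtColor(d['img'],cv2.COLOR_RGB2BGR),u.astype('f4'),v.astype('f4'),1)
    if grid:
        for g in range(int(np.ceil(x0/grid)*grid),int(x1),grid):
            c=int((g-x0)*s);cv2.line(im,(c,0),(c,im.shape[0]),(0,150,150),1);cv2.putText(im,str(g),(c,im.shape[0]-3),0,.4,(0,255,255),1)
        for g in range(int(np.ceil(y0/grid)*grid),int(y1),grid):
            r=int((y1-g)*s);cv2.line(im,(0,r),(im.shape[1],r),(0,150,150),1);cv2.putText(im,str(g),(0,r),0,.4,(0,255,255),1)
    if out: cv2.imwrite(out,im)
    return im
E
python3 - <<'E'
from h import *
for n in ['scene0','side0']:
    d=pickle.load(open(f'pics/{n}.pkl','rb'))
    topmap(d,30,300,1000,-600,300,.66,f'pics/tops_{n}.png',100)
im=cv2.imread('pics/scene0.png');cv2.imwrite('pics/crop1.png',cv2.resize(im[200:410,110:390],None,fx=2.8,fy=2.8,interpolation=2))
im=cv2.imread('pics/side0.png');cv2.imwrite('pics/crop2.png',cv2.resize(im[220:380,220:480],None,fx=3,fy=3,interpolation=2))
E
```

```text
(no output)
```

View pics/tops_scene0.png

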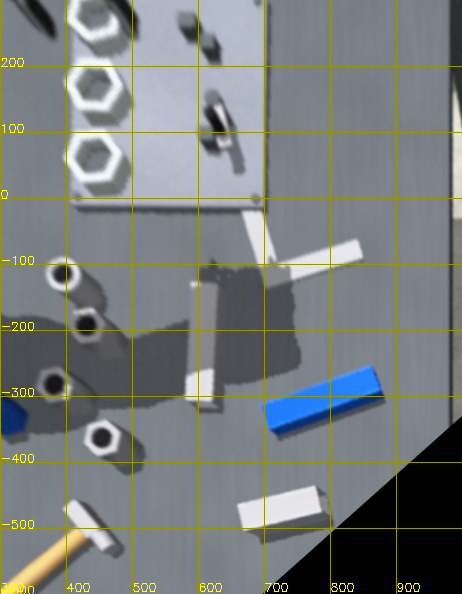

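View pics/crop1.png

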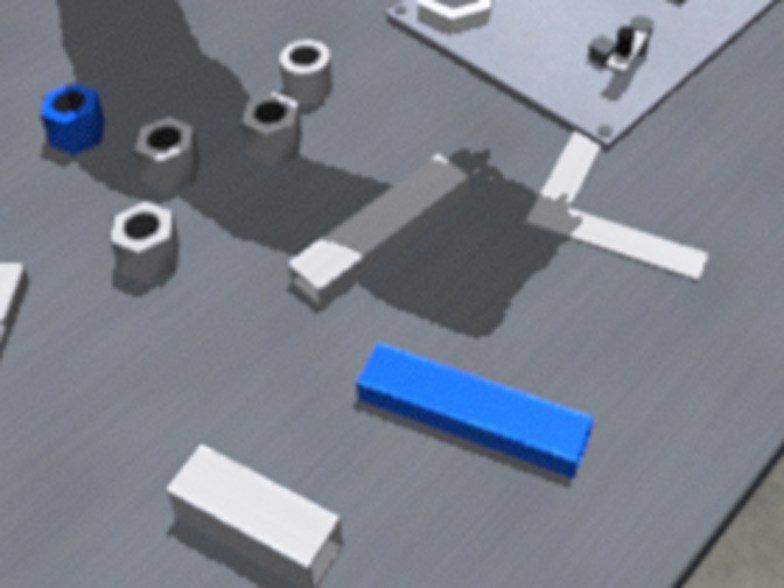

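View pics/crop2.png

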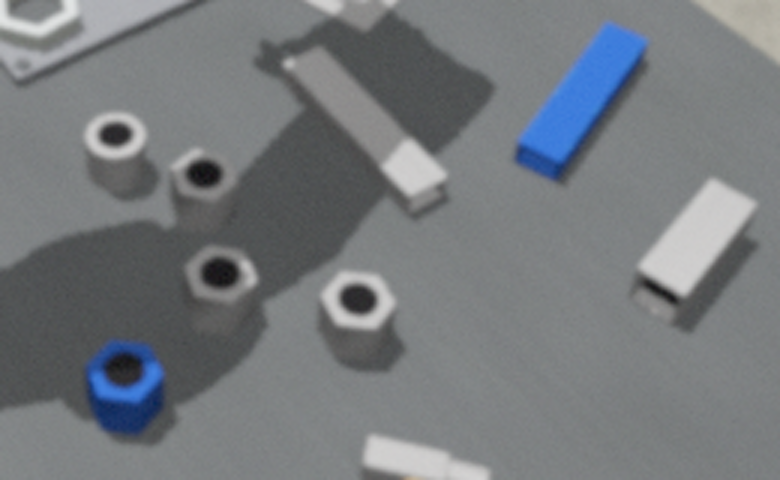

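Run:
```python
from h import *
from scipy.spatial.transform import Rotation as R
s=manip.sense();q=s['eef_rot'];print(R.from_quat([q[1],q[2],q[3],q[0]]).as_matrix().round(3))
for n in ['scene0','side0']:
    d=pickle.load(open(f'pics/{n}.pkl','rb'));P=cloud(d);ok=d['range_z']>0
    B=ok&(P[...,2]>-10)&(P[...,2]<5)&(P[...,0]>400)&(P[...,0]<900)&(P[...,1]>-600)&(P[...,1]<0)
    print(n,'bench z',np.median(P[B][:,2]),P[B][:,2].std())
    M=(ok&(P[...,2]>18)&(P[...,2]<60)&(P[...,0]>280)&(P[...,0]<950)&(P[...,1]>-620)&(P[...,1]<340)).astype('u1')
    nn,L,st,c=cv2.connectedComponentsWithStats(M)
    for i in range(1,nn):
        if st[i,4]<60: continue
        p=P[L==i];zt=np.percentile(p[:,2],90);t=p[p[:,2]>zt-6]
        print(i,st[i,4],'px',c[i].round(),'ztop',zt.round(1),'box',cv2.minAreaRect(t[:,:2].astype('f4')))
```

```text
[[-0.001  1.    -0.   ]
 [-0.    -0.    -1.   ]
 [-1.    -0.001  0.   ]]
scene0 bench z -0.34527275226537313 1.6381771996733787
1 219 px [314. 168.] ztop 33.9 box ((437.4974060058594, 273.162109375), (63.16573715209961, 87.0672836303711), 32.65187454223633)
2 321 px [296. 183.] ztop 33.4 box ((444.39691162109375, 168.29542541503906), (75.94734191894531, 86.2762222290039), 28.98490333557129)
3 136 px [351. 190.] ztop 33.8 box ((597.881591796875, 252.6995086669922), (30.416250228881836, 74.88591003417969), 44.7238883972168)
5 342 px [272. 199.] ztop 33.3 box ((443.4100036621094, 60.17301940917969), (76.14791107177734, 87.49943542480469), 33.7440185546875)
11 211 px [332. 216.] ztop 50.0 box ((639.8571166992188, 102.61610412597656), (22.154788970947266, 85.27664184570312), 12.954095840454102)
12 282 px [219. 223.] ztop 46.6 box ((408.73382568359375, -125.55074310302734), (46.8677864074707, 50.22129440307617), 34.78046798706055)
13 291 px [136. 241.] ztop 46.1 box ((297.90283203125, -320.00811767578125), (36.470306396484375, 53.188873291015625), 4.754364013671875)
14 358 px [206. 243.] z
[... 2346 characters left out ...]
.85881042480469)
33 794 px [452. 300.] ztop 42.7 box ((728.2169189453125, -475.41546630859375), (123.98857116699219, 41.02538299560547), 13.239058494567871)
34 496 px [292. 314.] ztop 46.8 box ((395.53375244140625, -293.52490234375), (52.14168167114258, 54.22914123535156), 44.23896026611328)
35 517 px [338. 323.] ztop 47.2 box ((466.11248779296875, -372.6825866699219), (54.2236328125, 51.144493103027344), 81.75643157958984)
36 320 px [264. 344.] ztop 46.9 box ((297.4986572265625, -324.478759765625), (34.52785873413086, 55.55381774902344), 0.3991695046424866)
37 908 px [358. 387.] ztop 27.6 box ((389.274169921875, -527.206787109375), (119.35204315185547, 87.73527526855469), 37.80891036987305)
```

Request:
arm_command(series=[{"dy": -8, "dz": -22}, {"dy": -8, "dz": -22}, {"dy": -8, "dz": -22}, {"dy": -8, "dz": -22}, {"dy": -8, "dz": -22}, {"dy": -8, "dz": -22}, {"dy": -8, "dz": -22}, {"dy": -8, "dz": -22}])

```text
invalid input
```

Run:
```python
from h import *
s=manip.sense();print(s['time'],s['tcp_pos'],s['joints'].round(2))
d=snap('wrist','w1');topmap(d,32,380,720,-20,340,1.6,'pics/w1top.png')
print(d['pose'].round(3))
```

```text
0.15 [ 6.24759749e+02 -4.37171269e-02  2.30880410e+02] [-0.07  0.52 -0.04  1.6   0.02  1.02 -0.11]
[[ 1.00000e+00  1.00000e-03 -0.00000e+00  6.25532e+02]
 [ 0.00000e+00 -9.53000e-01 -3.04000e-01  7.81140e+01]
 [-1.00000e-03  3.04000e-01 -9.53000e-01  3.72931e+02]
 [ 0.00000e+00  0.00000e+00  0.00000e+00  1.00000e+00]]
```

View pics/w1top.png

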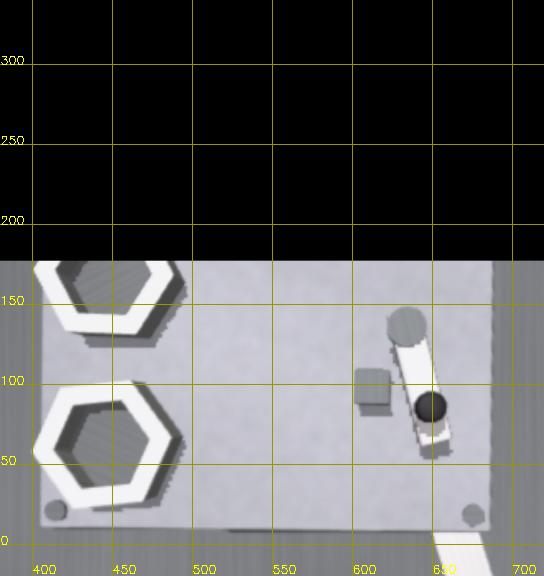

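View pics/w1.png

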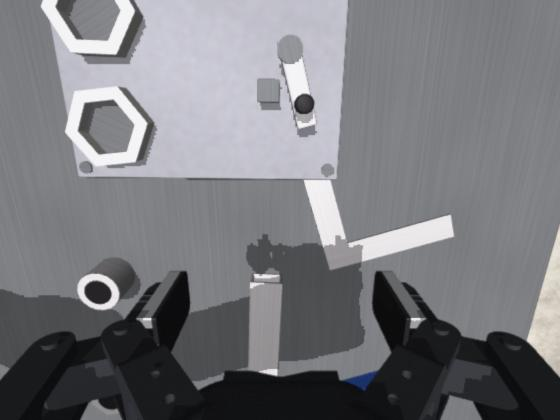

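Request:
arm_command(series=[{"dx": 0, "dy": -8, "dz": -22, "wx": 0, "wy": 0, "wz": 0, "fingers": 8.5}, {"dx": 0, "dy": -8, "dz": -22, "wx": 0, "wy": 0, "wz": 0, "fingers": 8.5}, {"dx": 0, "dy": -8, "dz": -22, "wx": 0, "wy": 0, "wz": 0, "fingers": 8.5}, {"dx": 0, "dy": -8, "dz": -22, "wx": 0, "wy": 0, "wz": 0, "fingers": 8.5}, {"dx": 0, "dy": -8, "dz": -22, "wx": 0, "wy": 0, "wz": 0, "fingers": 8.5}, {"dx": 0, "dy": -8, "dz": -22, "wx": 0, "wy": 0, "wz": 0, "fingers": 8.5}, {"dx": 0, "dy": -8, "dz": -22, "wx": 0, "wy": 0, "wz": 0, "fingers": 8.5}])

```text
time: 0.9
tcp_pos: [544.8, 220.3, 231.2]
eef_rot: [0.5, 0.5, 0.5, -0.5]
contact_force: [0.1, 0.1, 0.1]
finger_gap: 85.3
```

Run:
```python
from h import *
s=manip.sense();print(s['time'],s['tcp_pos'],s['joints'].round(2))
d=snap('wrist','w1');topmap(d,32,380,720,-20,340,1.6,'pics/w1top.png')
print(d['pose'].round(3))
```

```text
0.9 [544.81207798 220.33180107 231.19470126] [-0.43  0.46 -0.08  1.7   0.04  0.98 -0.52]
[[ 1.00000e+00  2.00000e-03  1.00000e-03  5.45377e+02]
 [ 2.00000e-03 -9.53000e-01 -3.04000e-01  2.98468e+02]
 [ 0.00000e+00  3.04000e-01 -9.53000e-01  3.73223e+02]
 [ 0.00000e+00  0.00000e+00  0.00000e+00  1.00000e+00]]
```

View pics/w1top.png

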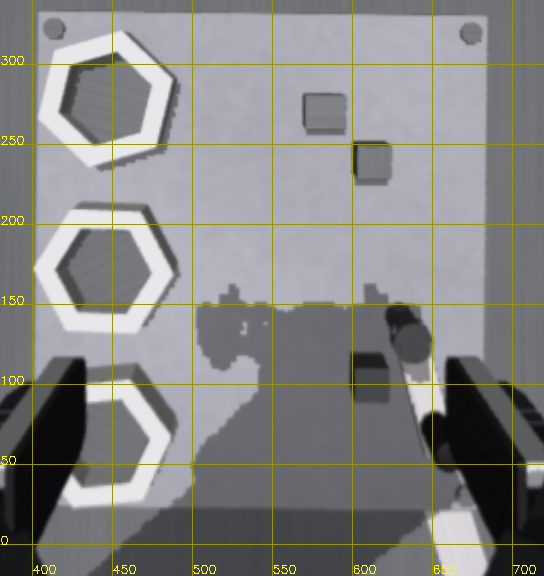

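```bash
cat >> h.py <<'E'
def hexfit(mask,x0,y1,s,af):
    cs,_=cv2.findContours(mask,cv2.RETR_EXTERNAL,cv2.CHAIN_APPROX_NONE);c=max(cs,key=cv2.contourArea)
    c=cv2.convexHull(c)[:,0].astype(float)
    # dense hull boundary
    m=np.zeros_like(mask);cv2.fillConvexPoly(m,c.astype(np.int32),1)
    v,u=np.nonzero(m);X=x0+u/s;Y=y1-v/s
    from scipy.optimize import minimize
    X0,Y0=X.mean(),Y.mean()
    g=np.stack(np.meshgrid(np.arange(-55,55,.7),np.arange(-55,55,.7)),-1)
    gu=((X0+g[...,0]-x0)*s).round().astype(int);gv=((y1-(Y0+g[...,1]))*s).round().astype(int)
    inb=(gu>=0)&(gv>=0)&(gu<m.shape[1])&(gv<m.shape[0])
    obs=np.zeros(gu.shape);obs[inb]=m[gv[inb],gu[inb]]
    def cost(p):
        k=np.arange(6)*np.pi/3+p[2]
        dd=((g[...,0]-p[0])[...,None]*np.cos(k)+(g[...,1]-p[1])[...,None]*np.sin(k)).max(-1)-p[3]/2
        pr=1/(1+np.exp(np.clip(dd/.5,-50,50)));return ((pr-obs)**2).mean()
    best=min((minimize(cost,[0,0,a,af],method='Nelder-Mead',options=dict(maxiter=800)) for a in np.deg2rad([-25,-12,0,12,25])),key=lambda r:r.fun)
    p=best.x;return X0+p[0],Y0+p[1],(np.rad2deg(p[2])+30)%60-30,p[3],best.fun
E
python3 - <<'E'
from h import *
s=4
def nest(tag,cx,cy):
    d=pickle.load(open(f'pics/{tag}.pkl','rb'));h=55
    im=topmap(d,32,cx-h,cx+h,cy-h,cy+h,s,None,0);m=(im.min(-1)>215).astype('u1')
    m=cv2.morphologyEx(m,cv2.MORPH_OPEN,np.ones((5,5)))
    print(tag,np.round(hexfit(m,cx-h,cy+h,s,76),3))
    return np.hstack([im,cv2.merge([m*255]*3)])
a=nest('w1',444,278);b=nest('w1',444,170);c=nest('w0' if 0 else 'wrist0',443,62);e=nest('w1',444,62)
cv2.imwrite('pics/nests.png',cv2.resize(np.vstack([a,b,c,e]),None,fx=.4,fy=.4))
E
```

```text
w1 [ 4.45235e+02  2.78509e+02 -1.37080e+01  7.53390e+01  4.00000e-03]
w1 [4.44142e+02 1.70649e+02 2.78010e+01 7.53250e+01 4.00000e-03]
wrist0 [ 4.42943e+02  6.25700e+01 -2.40470e+01  7.62030e+01  5.00000e-03]
w1 [4.51265e+02 6.04470e+01 2.60330e+01 6.38630e+01 6.70000e-02]
```

View pics/nests.png

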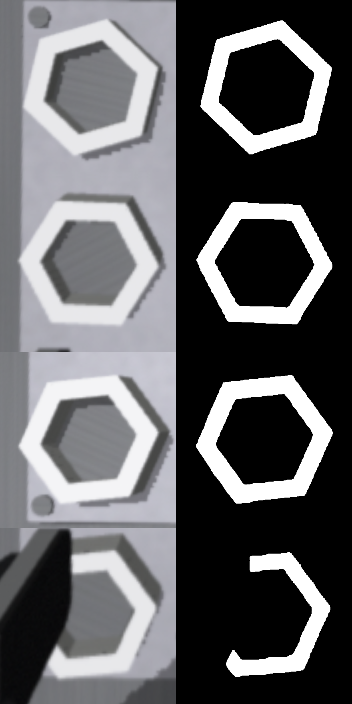

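Request:
arm_command(series=[{"dx": 0, "dy": -4.5, "dz": 46, "wx": 0, "wy": 0, "wz": 0, "fingers": 8.5}, {"dx": 0, "dy": -4.5, "dz": 46, "wx": 0, "wy": 0, "wz": 0, "fingers": 8.5}, {"dx": 0, "dy": -4.5, "dz": 46, "wx": 0, "wy": 0, "wz": 0, "fingers": 8.5}, {"dx": 0, "dy": -4.5, "dz": 46, "wx": 0, "wy": 0, "wz": 0, "fingers": 8.5}, {"dx": 0, "dy": -4.5, "dz": 46, "wx": 0, "wy": 0, "wz": 0, "fingers": 8.5}, {"dx": 0, "dy": -4.5, "dz": 46, "wx": 0, "wy": 0, "wz": 0, "fingers": 8.5}, {"dx": 0, "dy": -4.5, "dz": 46, "wx": 0, "wy": 0, "wz": 0, "fingers": 8.5}, {"dx": 0, "dy": -4.5, "dz": 46, "wx": 0, "wy": 0, "wz": 0, "fingers": 8.5}, {"dx": 0, "dy": -4.5, "dz": 46, "wx": 0, "wy": 0, "wz": 0, "fingers": 8.5}, {"dx": 0, "dy": -4.5, "dz": 46, "wx": 0, "wy": 0, "wz": 0, "fingers": 8.5}, {"dx": 0, "dy": -4.5, "dz": 46, "wx": 0, "wy": 0, "wz": 0, "fingers": 8.5}])

```text
time: 2.05
tcp_pos: [498.6, -243.7, 231.2]
eef_rot: [-0.499, -0.501, -0.498, 0.502]
contact_force: [0.3, 0.1, -0.1]
finger_gap: 84.8
```

Run:
```python
from h import *
s=manip.sense();print(s['time'],s['tcp_pos'],s['joints'].round(2))
d=snap('wrist','w2');topmap(d,45,330,650,-420,-80,1.6,'pics/w2top.png')
```

```text
2.05 [ 498.56748084 -243.70659518  231.15078035] [ 0.31  0.41  0.05  1.79 -0.02  0.94  0.36]
```

View pics/w2top.png

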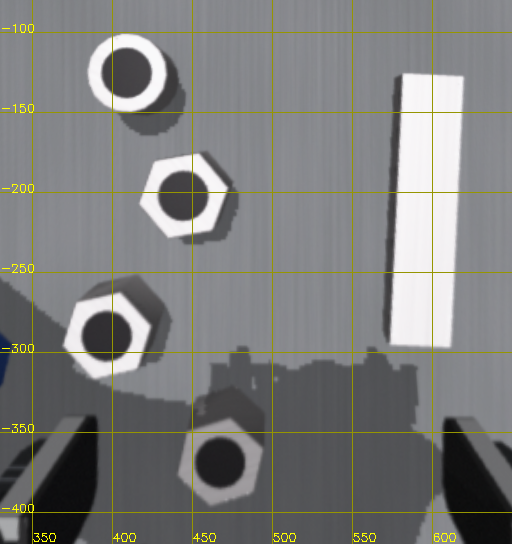

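```bash
cat >> h.py <<'E'
def nut(d,cx,cy,z=45,thr=None,h=42,s=4,af=50,save=None):
    im=topmap(d,z,cx-h,cx+h,cy-h,cy+h,s,None,0)
    g=im.min(-1)
    m=(g>(thr or 200)).astype('u1');m=cv2.morphologyEx(m,cv2.MORPH_OPEN,np.ones((5,5)))
    n,L,st,c=cv2.connectedComponentsWithStats(m)
    if n<2: return None
    i=1+np.argmax(st[1:,4]);m=(L==i).astype('u1')
    if save: cv2.imwrite(save,np.hstack([im,cv2.merge([m*255]*3)]))
    return np.round(hexfit(m,cx-h,cy+h,s,af),3)
def tube(d,z,x0,x1,y0,y1,thr=200,s=3):
    im=topmap(d,z,x0,x1,y0,y1,s,None,0);m=(im.min(-1)>thr).astype('u1')
    m=cv2.morphologyEx(m,cv2.MORPH_OPEN,np.ones((9,9)))
    cs,_=cv2.findContours(m,0,1);c=max(cs,key=cv2.contourArea)
    (u,v),(w,h),a=cv2.minAreaRect(c);return x0+u/s,y1-v/s,w/s,h/s,-a
E
python3 - <<'E'
from h import *
d=pickle.load(open('pics/w2.pkl','rb'))
for i,(x,y,t) in enumerate([(443,-202,200),(395,-291,200),(467,-370,140)]): print(nut(d,x,y,thr=t,save=f'pics/n{i}.png'))
print(tube(d,25,520,680,-340,-100))
E
```

```text
[ 4.44256e+02 -2.01943e+02 -1.99210e+01  4.83550e+01  3.00000e-03]
[ 3.96410e+02 -2.89564e+02 -1.72950e+01  4.81540e+01  3.00000e-03]
[ 4.67313e+02 -3.68716e+02 -1.29030e+01  4.73070e+01  3.00000e-03]
(602.4905904134115, -213.97872924804688, 40.0081532796224, 179.73494466145834, -2.683774948120117)
```

Request:
arm_command(series=[{"dx": 0, "dy": 10.2, "dz": -2.6, "wx": 0.047, "wy": 0, "wz": 0, "fingers": 8.5}, {"dx": 0, "dy": 10.2, "dz": -2.6, "wx": 0.047, "wy": 0, "wz": 0, "fingers": 8.5}, {"dx": 4, "dy": 10.2, "dz": -2.6, "wx": 0.047, "wy": 0, "wz": 0, "fingers": 8.5}, {"dx": 8, "dy": 10.2, "dz": -2.6, "wx": 0.047, "wy": 0, "wz": 0, "fingers": 8.5}, {"dx": 12, "dy": 10.2, "dz": -2.6, "wx": 0.047, "wy": 0, "wz": 0, "fingers": 8.5}, {"dx": 15, "dy": 10.2, "dz": -2.6, "wx": 0.047, "wy": 0, "wz": 0, "fingers": 8.5}, {"dx": 18, "dy": 10.2, "dz": -2.6, "wx": 0.047, "wy": 0, "wz": 0, "fingers": 8.5}, {"dx": 20, "dy": 10.2, "dz": -2.6, "wx": 0.047, "wy": 0, "wz": 0, "fingers": 8.5}, {"dx": 21.5, "dy": 10.2, "dz": -2.6, "wx": 0.047, "wy": 0, "wz": 0, "fingers": 8.5}, {"dx": 22.5, "dy": 10.2, "dz": -2.6, "wx": 0.047, "wy": 0, "wz": 0, "fingers": 8.5}, {"dx": 22.7, "dy": 10.2, "dz": -2.6, "wx": 0.047, "wy": 0, "wz": 0, "fingers": 8.5}, {"dx": 22.7, "dy": 10.2, "dz": -2.6, "wx": 0.047, "wy": 0, "wz": 0, "fingers": 8.5}])

```text
time: 3.3
tcp_pos: [602.3, -213.9, 4.7]
eef_rot: [0.488, 0.512, 0.488, -0.511]
contact_force: [0.3, -0.1, 0.4]
finger_gap: 84.9
```

Run:
```python
from h import *
s=manip.sense();print(s['time'],s['tcp_pos'],s['contact_force'])
d=snap('wrist','w3')
```

```text
3.3 [ 602.27920486 -213.91701142    4.73072909] [ 0.30034221 -0.12596529  0.4397266 ]
```

View pics/w3.png

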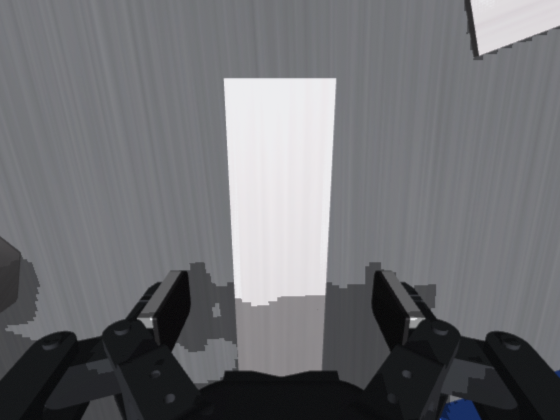

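Request:
arm_command(squeeze=60, series=[{"dx": 0, "dy": 0, "dz": 0, "wx": 0, "wy": 0, "wz": 0, "fingers": 3}, {"dx": 0, "dy": 0, "dz": 0, "wx": 0, "wy": 0, "wz": 0, "fingers": 3}, {"dx": 0, "dy": 0, "dz": 0, "wx": 0, "wy": 0, "wz": 0, "fingers": 3}, {"dx": 0, "dy": 0, "dz": 0, "wx": 0, "wy": 0, "wz": 0, "fingers": 3}, {"dx": 0, "dy": 0, "dz": 0, "wx": 0, "wy": 0, "wz": 0, "fingers": 3}, {"dx": 0, "dy": 0, "dz": 0, "wx": 0, "wy": 0, "wz": 0, "fingers": 3}, {"dx": 0, "dy": 0, "dz": 0, "wx": 0, "wy": 0, "wz": 0, "fingers": 3}, {"dx": 0, "dy": 0, "dz": 0, "wx": 0, "wy": 0, "wz": 0, "fingers": 3}])

```text
time: 4.15
tcp_pos: [602.0, -214.1, 4.9]
eef_rot: [0.488, 0.512, 0.488, -0.512]
contact_force: [-3.3, 0.4, 7.9]
finger_gap: 39.0
```

Request:
arm_command(series=[{"dx": -4, "dy": 0, "dz": 0, "wx": 0, "wy": 0, "wz": 0, "fingers": 3}, {"dx": -8, "dy": 0, "dz": 0, "wx": 0, "wy": 0, "wz": 0, "fingers": 3}, {"dx": -12, "dy": -0.5, "dz": -4, "wx": -0.036, "wy": 0, "wz": 0, "fingers": 3}, {"dx": -12, "dy": -1, "dz": -8, "wx": -0.036, "wy": 0, "wz": 0, "fingers": 3}, {"dx": -12, "dy": -1.5, "dz": -12, "wx": -0.036, "wy": 0, "wz": 0, "fingers": 3}, {"dx": -12, "dy": -2, "dz": -16, "wx": -0.036, "wy": 0, "wz": 0, "fingers": 3}, {"dx": -12, "dy": -2.5, "dz": -20, "wx": -0.036, "wy": 0, "wz": 0, "fingers": 3}, {"dx": -12, "dy": -3, "dz": -24, "wx": -0.036, "wy": 0, "wz": 0, "fingers": 3}, {"dx": -12, "dy": -3.5, "dz": -28, "wx": -0.036, "wy": 0, "wz": 0, "fingers": 3}, {"dx": -12, "dy": -4.26, "dz": -32, "wx": -0.036, "wy": 0, "wz": 0, "fingers": 3}, {"dx": -12, "dy": -4.26, "dz": -35, "wx": -0.036, "wy": 0, "wz": 0, "fingers": 3}, {"dx": -12, "dy": -4.26, "dz": -37.3, "wx": -0.036, "wy": 0, "wz": 0, "fingers": 3}, {"dx": -12, "dy": -4.26, "dz": -37.3, "wx": -0.036, "wy": 0, "wz": 0, "fingers": 3}, {"dx": -12, "dy": -4.26, "dz": -37.3, "wx": -0.036, "wy": 0, "wz": 0, "fingers": 3}])

```text
time: 5.55
tcp_pos: [576.6, 160.7, 124.0]
eef_rot: [-0.497, -0.502, -0.498, 0.503]
contact_force: [0.0, -1.2, -4.0]
finger_gap: 38.8
```

Run:
```python
from h import *
s=manip.sense();print(s['time'],s['tcp_pos'],s['contact_force'],s['finger_gap'])
d=snap('wrist','w4');d=snap('scene','s4')
im=cv2.imread('pics/s4.png');cv2.imwrite('pics/s4c.png',cv2.resize(im[100:260,220:420],None,fx=4,fy=3.7,interpolation=2))
```

```text
5.55 [576.58249635 160.68413657 123.99610175] [ 0.01567923 -1.19135206 -4.00597879] 38.75572510398446
```

View pics/w4.png

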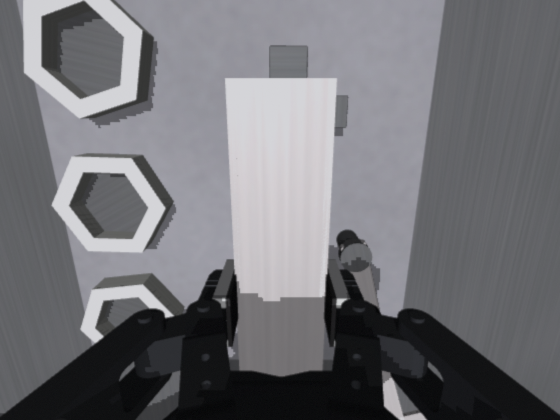

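View pics/s4c.png

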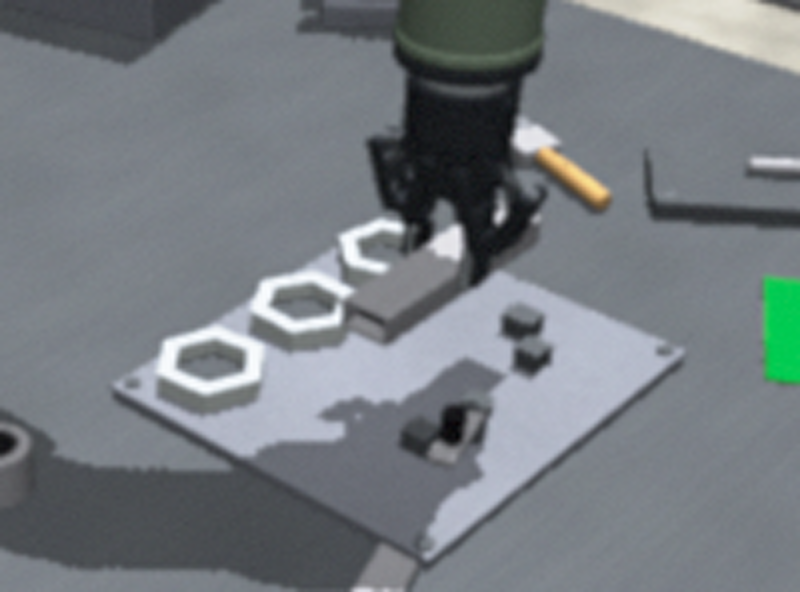

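Request:
arm_command(series=[{"dx": 4, "dy": 0, "dz": 0, "wx": 0, "wy": 0, "wz": 0, "fingers": 3}, {"dx": 7, "dy": 0, "dz": 0, "wx": 0, "wy": 0, "wz": 0, "fingers": 3}, {"dx": 9, "dy": 0, "dz": 0, "wx": 0, "wy": 0, "wz": 0, "fingers": 3}, {"dx": 10, "dy": 0, "dz": 0, "wx": 0, "wy": 0, "wz": 0, "fingers": 3}, {"dx": 10.5, "dy": 0, "dz": 0, "wx": 0, "wy": 0, "wz": 0, "fingers": 3}, {"dx": 10.7, "dy": 0, "dz": 0, "wx": 0, "wy": 0, "wz": 0, "fingers": 3}, {"dx": 10.7, "dy": 0, "dz": 0, "wx": 0, "wy": 0, "wz": 0, "fingers": 3}])

```text
time: 6.35
tcp_pos: [577.4, 160.5, 18.0]
eef_rot: [0.497, 0.503, 0.497, -0.503]
contact_force: [1.0, 0.6, -4.4]
finger_gap: 38.6
```

Run:
```python
from h import *
s=manip.sense();print(s['time'],s['tcp_pos'],s['contact_force'],s['finger_gap'])
d=snap('wrist','w5');
```

```text
6.35 [577.38791649 160.52092864  17.98086664] [ 1.00947848  0.59603013 -4.40213338] 38.56001618538645
```

View pics/w5.png

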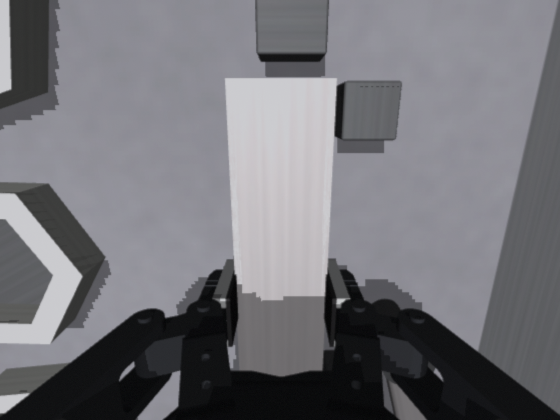

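Request:
arm_command(series=[{"dx": 0.1, "dy": 0, "dz": 0, "wx": 0, "wy": 0, "wz": 0, "fingers": 3}, {"dx": 0.15, "dy": 0, "dz": 0, "wx": 0, "wy": 0, "wz": 0, "fingers": 3}, {"dx": 0.15, "dy": 0, "dz": 0, "wx": 0, "wy": 0, "wz": 0, "fingers": 3}])

```text
time: 6.7
tcp_pos: [577.4, 160.7, 16.9]
eef_rot: [0.497, 0.503, 0.497, -0.502]
contact_force: [-2.1, -0.7, 8.8]
finger_gap: 38.6
```

Seated on the plate. Now open a bit and push with the left finger in +x.

Request:
arm_command(squeeze=25, series=[{"dx": 0, "dy": 0, "dz": 0, "wx": 0, "wy": 0, "wz": 0, "fingers": 3}, {"dx": 0, "dy": 0, "dz": -0.3, "wx": 0, "wy": 0, "wz": 0, "fingers": 3}, {"dx": 0, "dy": 0, "dz": -0.5, "wx": 0, "wy": 0, "wz": 0, "fingers": 3}, {"dx": 0, "dy": 0, "dz": -0.6, "wx": 0, "wy": 0, "wz": 0, "fingers": 3}, {"dx": 0, "dy": 0, "dz": -0.7, "wx": 0, "wy": 0, "wz": 0, "fingers": 3}, {"dx": 0, "dy": 0, "dz": -0.7, "wx": 0, "wy": 0, "wz": 0, "fingers": 3}])

```text
time: 7.3
tcp_pos: [577.9, 166.3, 16.9]
eef_rot: [0.498, 0.503, 0.496, -0.503]
contact_force: [-0.4, -7.2, 7.7]
finger_gap: 38.8
```

Request:
arm_command(series=[{"dx": 0, "dy": 0, "dz": -0.1, "wx": 0, "wy": 0, "wz": 0, "fingers": 3}, {"dx": 0, "dy": 0, "dz": -0.2, "wx": 0, "wy": 0, "wz": 0, "fingers": 3}, {"dx": 0, "dy": 0, "dz": -0.2, "wx": 0, "wy": 0, "wz": 0, "fingers": 3}])

```text
time: 7.6
tcp_pos: [578.0, 168.3, 16.9]
eef_rot: [0.498, 0.503, 0.496, -0.503]
contact_force: [0.5, -7.1, 7.6]
finger_gap: 38.5
```

Request:
arm_command(series=[{"dx": 0, "dy": 0, "dz": -0.1, "wx": 0, "wy": 0, "wz": 0, "fingers": 3}, {"dx": 0, "dy": 0, "dz": -0.2, "wx": 0, "wy": 0, "wz": 0, "fingers": 3}, {"dx": 0, "dy": 0, "dz": -0.3, "wx": 0, "wy": 0, "wz": 0, "fingers": 3}, {"dx": 0, "dy": 0, "dz": -0.3, "wx": 0, "wy": 0, "wz": 0, "fingers": 3}])

```text
time: 8.0
tcp_pos: [578.0, 169.2, 16.9]
eef_rot: [-0.498, -0.503, -0.496, 0.504]
contact_force: [-0.8, -18.2, 11.6]
finger_gap: 38.4
```

Run:
```python
from h import *
s=manip.sense();print(s['time'],s['tcp_pos'],s['contact_force'],s['finger_gap'])
d=snap('wrist','w6');im=cv2.imread('pics/w6.png');cv2.imwrite('pics/w6c.png',cv2.resize(im[0:180,180:460],None,fx=2.8,fy=2.8,interpolation=2))
```

```text
8.0 [578.03655911 169.24620495  16.92642597] [ -0.75434482 -18.24579206  11.63304269] 38.395625922896755
```

View pics/w6c.png

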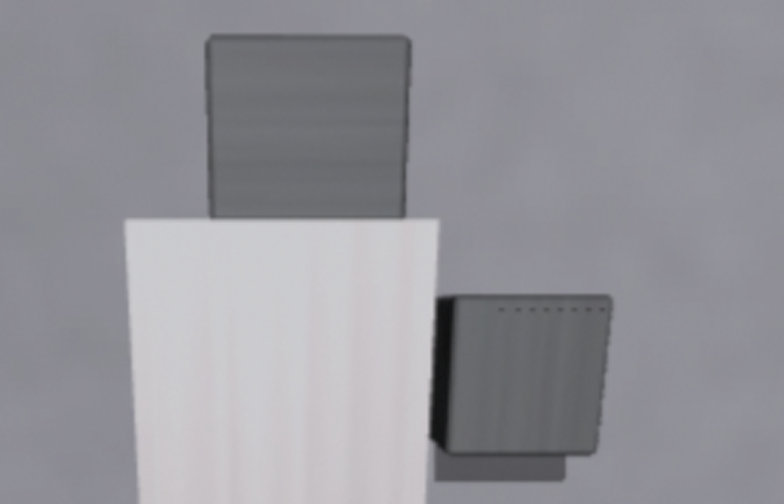

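Request:
arm_command(series=[{"dx": 0, "dy": 0, "dz": 0.1, "wx": 0, "wy": 0, "wz": 0, "fingers": 5}, {"dx": -0.05, "dy": 0, "dz": 0.1, "wx": 0, "wy": 0, "wz": 0, "fingers": 5}, {"dx": -0.05, "dy": 0, "dz": 0.1, "wx": 0, "wy": 0, "wz": 0, "fingers": 5}, {"dx": -0.05, "dy": 0.4, "dz": 0.1, "wx": 0, "wy": 0, "wz": 0, "fingers": 5}, {"dx": -0.05, "dy": 0.6, "dz": 0.1, "wx": 0, "wy": 0, "wz": 0, "fingers": 5}, {"dx": -0.05, "dy": 0.7, "dz": 0.1, "wx": 0, "wy": 0, "wz": 0, "fingers": 5}, {"dx": -0.05, "dy": 0.8, "dz": 0.1, "wx": 0, "wy": 0, "wz": 0, "fingers": 5}, {"dx": -0.05, "dy": 0.9, "dz": 0.1, "wx": 0, "wy": 0, "wz": 0, "fingers": 5}])

```text
time: 8.85
tcp_pos: [585.3, 171.6, 16.1]
eef_rot: [-0.497, -0.502, -0.498, 0.503]
contact_force: [-5.7, 0.0, 4.8]
finger_gap: 50.0
```

Request:
arm_command(series=[{"dx": 0, "dy": 0.1, "dz": 0, "wx": 0, "wy": 0, "wz": 0, "fingers": 5}, {"dx": 0, "dy": 0.2, "dz": 0, "wx": 0, "wy": 0, "wz": 0, "fingers": 5}, {"dx": 0, "dy": 0.3, "dz": 0, "wx": 0, "wy": 0, "wz": 0, "fingers": 5}, {"dx": 0, "dy": 0.3, "dz": 0, "wx": 0, "wy": 0, "wz": 0, "fingers": 5}])

```text
time: 9.25
tcp_pos: [586.6, 171.5, 16.0]
eef_rot: [-0.496, -0.501, -0.498, 0.504]
contact_force: [-15.7, 0.5, 13.9]
finger_gap: 50.1
```

Request:
arm_command(series=[{"dx": -0.1, "dy": 0.1, "dz": 0, "wx": 0, "wy": 0, "wz": 0, "fingers": 5}, {"dx": -0.1, "dy": 0.1, "dz": 0, "wx": 0, "wy": 0, "wz": 0, "fingers": 5}])

```text
time: 9.45
tcp_pos: [586.7, 171.5, 16.1]
eef_rot: [-0.496, -0.501, -0.499, 0.505]
contact_force: [-16.9, 1.1, 0.3]
finger_gap: 50.2
```

Run:
```python
from h import *
s=manip.sense();print(s['time'],s['tcp_pos'],s['contact_force'],s['finger_gap'])
d=snap('wrist','w7');im=cv2.imread('pics/w7.png');cv2.imwrite('pics/w7c.png',cv2.resize(im[0:180,180:460],None,fx=2.8,fy=2.8,interpolation=2))
```

```text
9.45 [586.69365981 171.51451413  16.13496401] [-16.91486032   1.07806878   0.3413581 ] 50.16550692399942
```

View pics/w7c.png

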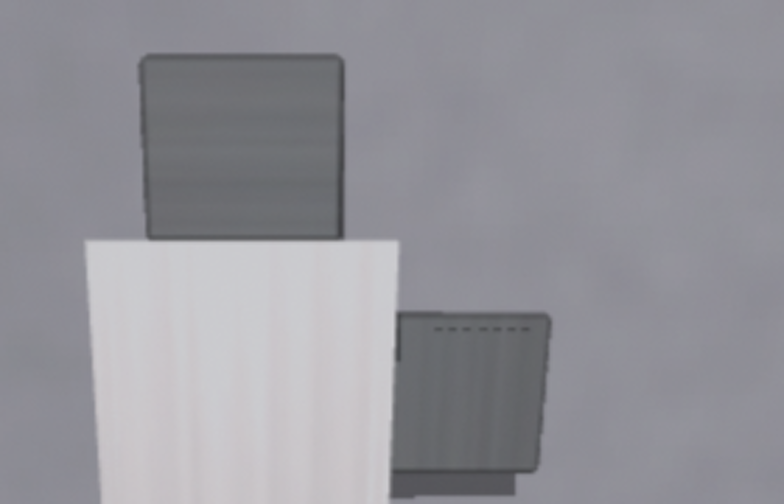

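Request:
arm_command(series=[{"dx": 0, "dy": -0.8, "dz": 0, "wx": 0, "wy": 0, "wz": 0, "fingers": 5.2}, {"dx": 0, "dy": -0.8, "dz": 0, "wx": 0, "wy": 0, "wz": 0, "fingers": 5.2}, {"dx": -3, "dy": -0.8, "dz": 0, "wx": 0, "wy": 0, "wz": 0, "fingers": 5.2}, {"dx": -6, "dy": -0.8, "dz": 0, "wx": 0, "wy": 0, "wz": 0, "fingers": 5}, {"dx": -6, "dy": -0.8, "dz": 4, "wx": 0, "wy": 0, "wz": 0, "fingers": 0}, {"dx": -6, "dy": -0.8, "dz": 8, "wx": 0, "wy": 0, "wz": 0, "fingers": 0}, {"dx": -6, "dy": -0.8, "dz": 11.8, "wx": 0, "wy": 0, "wz": 0, "fingers": 0}, {"dx": -6, "dy": -0.8, "dz": 11.8, "wx": 0, "wy": 0, "wz": 0, "fingers": 0}, {"dx": -6, "dy": -0.8, "dz": 11.8, "wx": 0, "wy": 0, "wz": 0, "fingers": 0}, {"dx": -3, "dy": -0.8, "dz": 11.8, "wx": 0, "wy": 0, "wz": 0, "fingers": 0}, {"dx": -0.3, "dy": -0.8, "dz": 11.8, "wx": 0, "wy": 0, "wz": 0, "fingers": 0}, {"dx": -0.3, "dy": -0.8, "dz": 11.8, "wx": 0, "wy": 0, "wz": 0, "fingers": 0}])

```text
time: 10.7
tcp_pos: [579.2, 54.8, 17.7]
eef_rot: [-0.497, -0.501, -0.499, 0.503]
contact_force: [-1.5, 0.4, -0.1]
finger_gap: -0.0
```

Run:
```python
from h import *
s=manip.sense();print(s['time'],s['tcp_pos'],s['contact_force'],s['finger_gap'])
d=snap('wrist','w8');
print(tube(d,37,540,640,60,300,thr=190))
```

```text
10.7 [579.18505222  54.82059856  17.65944932] [-1.46088368  0.3656308  -0.08068432] -0.02122283077800603
(581.4268213907877, 123.89603678385416, 39.637491861979164, 89.39051310221355, -0.740852415561676)
```

View pics/w8.png

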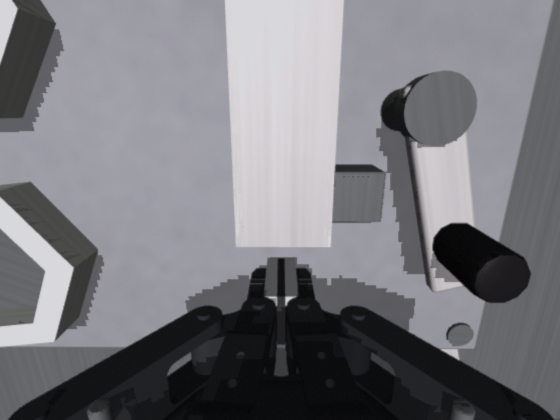

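Request:
arm_command(series=[{"dx": 0, "dy": 0.2, "dz": -0.6, "wx": 0, "wy": 0, "wz": 0, "fingers": 0}, {"dx": 0, "dy": 0.2, "dz": -1, "wx": 0, "wy": 0, "wz": 0, "fingers": 0}, {"dx": 0, "dy": 0.2, "dz": -1.2, "wx": 0, "wy": 0, "wz": 0, "fingers": 0}, {"dx": 0, "dy": 0.2, "dz": -1.3, "wx": 0, "wy": 0, "wz": 0, "fingers": 0}, {"dx": 0, "dy": 0.2, "dz": -1.4, "wx": 0, "wy": 0, "wz": 0, "fingers": 0}, {"dx": 0, "dy": 0.2, "dz": -1.5, "wx": 0, "wy": 0, "wz": 0, "fingers": 0}, {"dx": 0, "dy": 0.2, "dz": -1.6, "wx": 0, "wy": 0, "wz": 0, "fingers": 0}, {"dx": 0, "dy": 0.2, "dz": -1.6, "wx": 0, "wy": 0, "wz": 0, "fingers": 0}])

```text
time: 11.55
tcp_pos: [583.1, 67.6, 20.7]
eef_rot: [-0.497, -0.503, -0.496, 0.504]
contact_force: [-0.1, -9.0, 6.7]
finger_gap: -0.0
```

Request:
arm_command(series=[{"dx": 0, "dy": 0, "dz": -0.1, "wx": 0, "wy": 0, "wz": 0, "fingers": 0}, {"dx": 0, "dy": 0, "dz": -0.2, "wx": 0, "wy": 0, "wz": 0, "fingers": 0}, {"dx": 0, "dy": 0, "dz": -0.2, "wx": 0, "wy": 0, "wz": 0, "fingers": 0}])

```text
time: 11.85
tcp_pos: [583.1, 67.7, 20.7]
eef_rot: [-0.497, -0.503, -0.496, 0.504]
contact_force: [-0.5, -18.7, 8.6]
finger_gap: 0.0
```

Run:
```python
from h import *
s=manip.sense();print(s['time'],s['tcp_pos'],s['contact_force'],s['finger_gap'])
d=snap('side','d9');im=cv2.imread('pics/d9.png');cv2.imwrite('pics/d9c.png',cv2.resize(im[120:260,170:330],None,fx=4.5,fy=4.2,interpolation=2))
```

```text
11.85 [583.13570354  67.65597179  20.66213549] [ -0.48142601 -18.69202137   8.56814947] 0.008034301207461968
```

View pics/d9c.png

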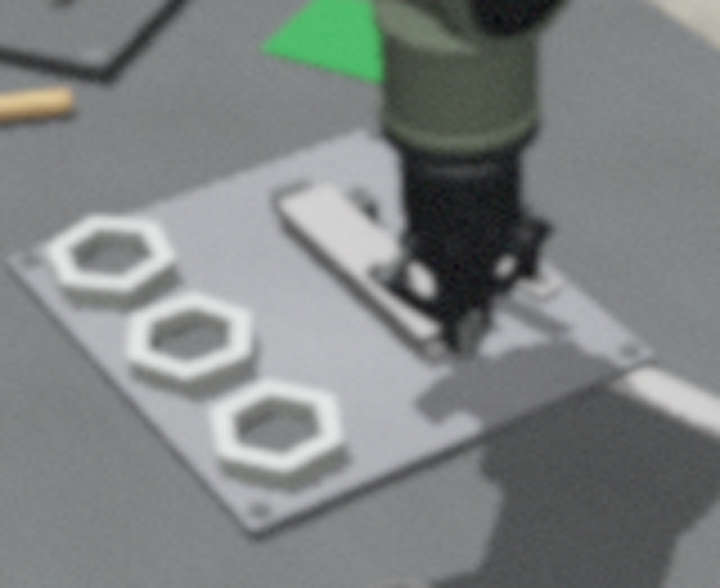

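Request:
arm_command(series=[{"dx": 0, "dy": 0, "dz": 1.5, "wx": 0, "wy": 0, "wz": 0, "fingers": 0}, {"dx": 0, "dy": 0, "dz": 1.5, "wx": 0, "wy": 0, "wz": 0, "fingers": 0}, {"dx": -4, "dy": -2, "dz": 1, "wx": 0, "wy": 0, "wz": 0, "fingers": 0}, {"dx": -5, "dy": -5, "dz": -3, "wx": 0, "wy": 0, "wz": 0, "fingers": 0}, {"dx": -5, "dy": -5, "dz": -7, "wx": 0, "wy": 0, "wz": 0, "fingers": 0}, {"dx": -5, "dy": -5, "dz": -9.6, "wx": 0, "wy": 0, "wz": 0, "fingers": 0}, {"dx": -3, "dy": -5, "dz": -9.6, "wx": 0, "wy": 0, "wz": 0, "fingers": 0}, {"dx": 0, "dy": -5, "dz": -9.6, "wx": 0, "wy": 0, "wz": 0, "fingers": 0}, {"dx": 0, "dy": -4, "dz": -9.6, "wx": 0, "wy": 0, "wz": 0, "fingers": 0}, {"dx": 0, "dy": -3.4, "dz": -9.6, "wx": 0, "wy": 0, "wz": 0, "fingers": 0}])

```text
time: 12.9
tcp_pos: [548.7, 167.7, 20.1]
eef_rot: [-0.496, -0.501, -0.498, 0.504]
contact_force: [-38.9, 5.6, 4.3]
finger_gap: -0.1
```

Run:
```python
from h import *
s=manip.sense();print(s['time'],s['tcp_pos'],s['contact_force'],s['finger_gap'])
d=snap('wrist','w10')
```

```text
12.9 [548.69201706 167.73636865  20.12067333] [-38.87845022   5.61252043   4.3481612 ] -0.1288056667949639
```

View pics/w10.png

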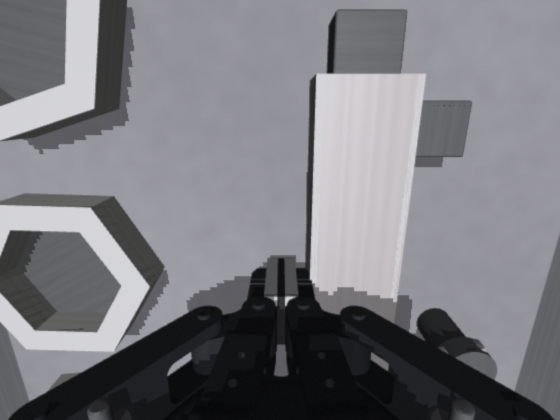

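Request:
arm_command(series=[{"dx": 0, "dy": -2, "dz": 0, "wx": 0, "wy": 0, "wz": 0, "fingers": 0}, {"dx": -4, "dy": -2, "dz": 0, "wx": 0, "wy": 0, "wz": 0, "fingers": 0}, {"dx": -9, "dy": -2, "dz": 0, "wx": 0, "wy": 0, "wz": 0, "fingers": 0}, {"dx": -13, "dy": -2, "dz": 0, "wx": 0, "wy": 0, "wz": 0, "fingers": 0}, {"dx": -13, "dy": -2, "dz": 0, "wx": 0, "wy": 0, "wz": 0, "fingers": 0}])

```text
time: 13.45
tcp_pos: [533.4, 168.7, 157.3]
eef_rot: [0.498, 0.506, 0.496, -0.5]
contact_force: [0.2, -0.3, -0.8]
finger_gap: -0.1
```

Run:
```python
from h import *
s=manip.sense();print(s['time'],s['tcp_pos'],s['contact_force'],s['finger_gap'])
d=snap('wrist','w11');topmap(d,37,380,720,-20,340,1.6,'pics/w11top.png')
print('tube',tube(d,37,540,640,60,300,thr=190))
for n in ['scene0','side0','w8','wrist0']:
    d=pickle.load(open(f'pics/{n}.pkl','rb'));P=cloud(d)
    M=(d['range_z']>0)&(P[...,2]>72)&(P[...,2]<82)&(P[...,0]>620)&(P[...,0]<680)&(P[...,1]>50)&(P[...,1]<120)
    p=P[M];print(n,len(p),p.mean(0) if len(p) else '', (p.min(0)+p.max(0))/2 if len(p) else '')
```

```text
13.45 [533.41459964 168.73896537 157.2532605 ] [ 0.24669698 -0.26221824 -0.82431086] -0.11716117589362342
tube (582.3119684855143, 189.679443359375, 39.675130208333336, 138.38986206054688, -0.6160598993301392)
scene0 28 [647.3138713   82.30565977  76.28037184] [647.12761615  83.3086463   76.81779916]
side0 22 [645.01763485  79.86107457  75.26938594] [644.79060561  80.51117714  74.99947314]
w8 2883 [643.51854507  85.43619569  75.85936606] [637.26619141  79.80343008  77.00370096]
wrist0 321 [645.8977402   85.20325097  75.96041801] [645.9678723   85.35859753  75.35904952]
```

View pics/w11top.png

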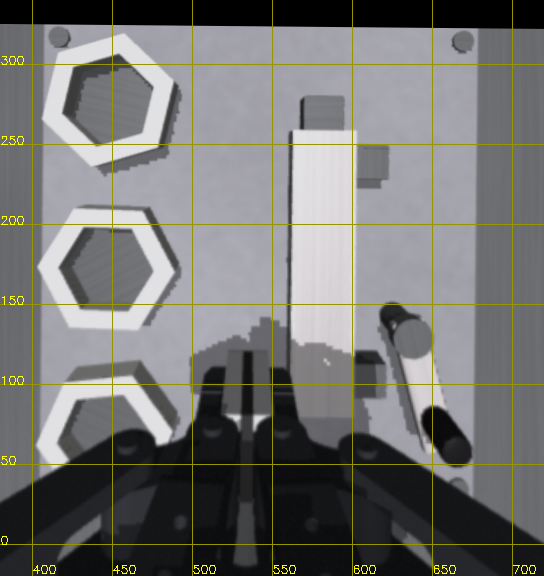

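Request:
arm_command(series=[{"dx": 0, "dy": 5, "dz": 4, "wx": 0, "wy": 0, "wz": 0, "fingers": 5}, {"dx": 0, "dy": 9, "dz": 7, "wx": 0, "wy": 0, "wz": 0, "fingers": 5}, {"dx": 0, "dy": 11.2, "dz": 8.3, "wx": 0, "wy": 0, "wz": 0, "fingers": 5}, {"dx": 0, "dy": 11.2, "dz": 8.3, "wx": 0, "wy": 0, "wz": 0, "fingers": 5}, {"dx": 3, "dy": 11.2, "dz": 8.3, "wx": 0, "wy": 0, "wz": 0, "fingers": 5}, {"dx": 6, "dy": 11.2, "dz": 8.3, "wx": 0, "wy": 0, "wz": 0, "fingers": 5}, {"dx": 8.5, "dy": 11.2, "dz": 8.3, "wx": 0, "wy": 0, "wz": 0, "fingers": 5}, {"dx": 10, "dy": 11.2, "dz": 8.3, "wx": 0, "wy": 0, "wz": 0, "fingers": 5}, {"dx": 10, "dy": 11.2, "dz": 8.3, "wx": 0, "wy": 0, "wz": 0, "fingers": 5}, {"dx": 10, "dy": 11.2, "dz": 8.3, "wx": 0, "wy": 0, "wz": 0, "fingers": 5}])

```text
time: 14.5
tcp_pos: [641.6, 83.8, 51.1]
eef_rot: [0.497, 0.503, 0.497, -0.503]
contact_force: [0.7, -1.0, -1.0]
finger_gap: 50.1
```

Run:
```python
from h import *
s=manip.sense();print(s['time'],s['tcp_pos'],s['contact_force'],s['finger_gap'])
d=snap('wrist','w12')
```

```text
14.5 [641.60556163  83.84105769  51.14491364] [ 0.67423597 -1.00993938 -0.965107  ] 50.14327093307965
```

View pics/w12.png

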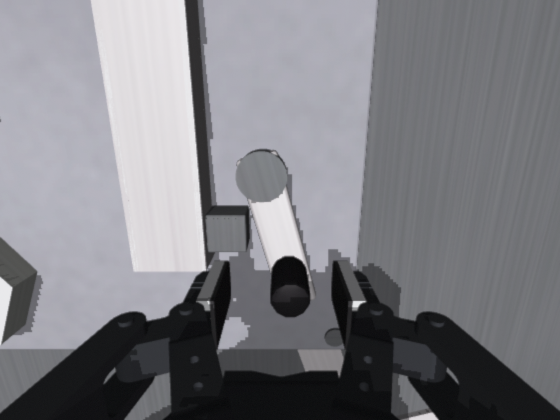

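Request:
arm_command(squeeze=20, series=[{"dx": -0.2, "dy": 0.4, "dz": -0.1, "wx": 0, "wy": 0, "wz": 0, "fingers": 5}, {"dx": -0.2, "dy": 0.4, "dz": -0.1, "wx": 0, "wy": 0, "wz": 0, "fingers": 1}, {"dx": -0.2, "dy": 0.4, "dz": -0.1, "wx": 0, "wy": 0, "wz": 0, "fingers": 1}, {"dx": -0.2, "dy": 0.4, "dz": -0.1, "wx": 0, "wy": 0, "wz": 0, "fingers": 1}, {"dx": -0.2, "dy": 0.4, "dz": -0.1, "wx": 0, "wy": 0, "wz": 0, "fingers": 1}, {"dx": -0.2, "dy": 0.4, "dz": -0.1, "wx": 0, "wy": 0, "wz": 0, "fingers": 1}, {"dx": -0.2, "dy": 0.4, "dz": -0.1, "wx": 0, "wy": 0, "wz": 0, "fingers": 1}])

```text
time: 15.25
tcp_pos: [645.5, 84.8, 52.8]
eef_rot: [0.497, 0.503, 0.497, -0.503]
contact_force: [-0.4, 0.1, 6.0]
finger_gap: 17.3
```

Request:
arm_command(series=[{"dx": 0, "dy": -0.6, "dz": 0.1, "wx": 0, "wy": 0, "wz": 0, "fingers": 1}, {"dx": 0, "dy": -1.2, "dz": 0.14, "wx": 0, "wy": 0, "wz": 0, "fingers": 1}, {"dx": 0, "dy": -1.85, "dz": 0.1, "wx": 0, "wy": 0, "wz": 0, "fingers": 1}, {"dx": 0, "dy": -2.5, "dz": 0, "wx": 0, "wy": 0, "wz": 0, "fingers": 1}, {"dx": 0, "dy": -3.1, "dz": -0.22, "wx": 0, "wy": 0, "wz": 0, "fingers": 1}, {"dx": 0, "dy": -3.7, "dz": -0.53, "wx": 0, "wy": 0, "wz": 0, "fingers": 1}, {"dx": 0, "dy": -4.2, "dz": -0.9, "wx": 0, "wy": 0, "wz": 0, "fingers": 1}, {"dx": 0, "dy": -4.7, "dz": -1.32, "wx": 0, "wy": 0, "wz": 0, "fingers": 1}, {"dx": 0, "dy": -5.15, "dz": -1.82, "wx": 0, "wy": 0, "wz": 0, "fingers": 1}, {"dx": 0, "dy": -5.5, "dz": -2.36, "wx": 0, "wy": 0, "wz": 0, "fingers": 1}])

```text
time: 16.25
tcp_pos: [591.3, 108.5, 52.8]
eef_rot: [0.498, 0.504, 0.496, -0.502]
contact_force: [8.1, -2.4, -0.2]
finger_gap: 17.0
```

Request:
arm_command(series=[{"dx": 0, "dy": -0.28, "dz": -0.6, "wx": 0, "wy": 0, "wz": 0, "fingers": 1}, {"dx": 0, "dy": -0.5, "dz": -1.2, "wx": 0, "wy": 0, "wz": 0, "fingers": 1}, {"dx": 0, "dy": -0.6, "dz": -1.8, "wx": 0, "wy": 0, "wz": 0, "fingers": 1}, {"dx": 0, "dy": -0.67, "dz": -2.3, "wx": 0, "wy": 0, "wz": 0, "fingers": 1}, {"dx": 0, "dy": -0.67, "dz": -2.6, "wx": 0, "wy": 0, "wz": 0, "fingers": 1}, {"dx": 0, "dy": -0.67, "dz": -2.7, "wx": 0, "wy": 0, "wz": 0, "fingers": 1}, {"dx": 0, "dy": -0.67, "dz": -2.7, "wx": 0, "wy": 0, "wz": 0, "fingers": 1}])

```text
time: 16.95
tcp_pos: [583.4, 135.6, 52.6]
eef_rot: [-0.497, -0.502, -0.497, 0.503]
contact_force: [-5.3, -3.7, 8.9]
finger_gap: 17.2
```

Request:
arm_command(series=[{"dx": 0, "dy": 0, "dz": -0.2, "wx": 0, "wy": 0, "wz": 0, "fingers": 1}, {"dx": 0, "dy": 0, "dz": -0.4, "wx": 0, "wy": 0, "wz": 0, "fingers": 1}, {"dx": 0, "dy": 0, "dz": -0.4, "wx": 0, "wy": 0, "wz": 0, "fingers": 1}])

```text
time: 17.25
tcp_pos: [583.2, 139.7, 52.5]
eef_rot: [-0.497, -0.502, -0.497, 0.503]
contact_force: [-6.0, -1.8, 9.7]
finger_gap: 17.4
```

Run:
```python
from h import *
s=manip.sense();print(s['time'],s['tcp_pos'],s['contact_force'],s['finger_gap'])
d=snap('wrist','w13')
```

```text
17.25 [583.22730606 139.69260746  52.52830809] [-5.99164932 -1.772238    9.7165797 ] 17.401859887129223
```

View pics/w13.png

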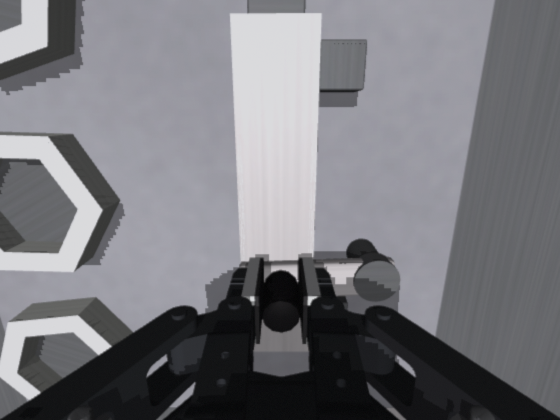

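Request:
arm_command(series=[{"dx": 0, "dy": 0, "dz": 0.4, "wx": 0, "wy": 0, "wz": 0, "fingers": 3}, {"dx": 0, "dy": 0, "dz": 0.4, "wx": 0, "wy": 0, "wz": 0, "fingers": 4}, {"dx": -4, "dy": 0, "dz": 0.4, "wx": 0, "wy": 0, "wz": 0, "fingers": 4}, {"dx": -5, "dy": 0, "dz": 3, "wx": 0, "wy": 0, "wz": 0, "fingers": 0}, {"dx": -5, "dy": 0, "dz": 4, "wx": 0, "wy": 0, "wz": 0, "fingers": 0}, {"dx": -5, "dy": 0, "dz": 4, "wx": 0, "wy": 0, "wz": 0, "fingers": 0}, {"dx": -5, "dy": 0, "dz": 4, "wx": 0, "wy": 0, "wz": 0, "fingers": 0}, {"dx": -3, "dy": 0, "dz": 4, "wx": 0, "wy": 0, "wz": 0, "fingers": 0}, {"dx": -0.5, "dy": 0, "dz": 4, "wx": 0, "wy": 0, "wz": 0, "fingers": 0}, {"dx": -0.5, "dy": 0, "dz": 3.5, "wx": 0, "wy": 0, "wz": 0, "fingers": 0}, {"dx": -0.5, "dy": 0, "dz": 3, "wx": 0, "wy": 0, "wz": 0, "fingers": 0}])

```text
time: 18.4
tcp_pos: [583.3, 111.2, 56.9]
eef_rot: [-0.497, -0.502, -0.498, 0.503]
contact_force: [1.1, 0.1, 0.4]
finger_gap: 0.1
```

Request:
arm_command(series=[{"dx": 0, "dy": 0, "dz": -0.2, "wx": 0, "wy": 0, "wz": 0, "fingers": 0}, {"dx": 0, "dy": 0, "dz": -0.4, "wx": 0, "wy": 0, "wz": 0, "fingers": 0}, {"dx": 0, "dy": 0, "dz": -0.5, "wx": 0, "wy": 0, "wz": 0, "fingers": 0}, {"dx": 0, "dy": 0, "dz": -0.5, "wx": 0, "wy": 0, "wz": 0, "fingers": 0}])

```text
time: 18.8
tcp_pos: [583.9, 113.8, 58.0]
eef_rot: [-0.497, -0.503, -0.497, 0.503]
contact_force: [-0.5, -8.3, -0.1]
finger_gap: 0.1
```

Request:
arm_command(series=[{"dx": 0, "dy": 0, "dz": 1.5, "wx": 0, "wy": 0, "wz": 0, "fingers": 0}, {"dx": -5, "dy": 0, "dz": 1.5, "wx": 0, "wy": 0, "wz": 0, "fingers": 0}, {"dx": -10, "dy": 0, "dz": 3, "wx": 0, "wy": 0, "wz": 0, "fingers": 7}, {"dx": -14, "dy": -2, "dz": 7, "wx": 0, "wy": 0, "wz": 0, "fingers": 7}, {"dx": -17, "dy": -3, "dz": 11, "wx": 0, "wy": 0, "wz": 0, "fingers": 7}, {"dx": -17, "dy": -5, "dz": 16, "wx": 0, "wy": 0, "wz": 0, "fingers": 7}, {"dx": -17, "dy": -6, "dz": 21, "wx": 0, "wy": 0, "wz": 0, "fingers": 7}, {"dx": -17, "dy": -7, "dz": 26, "wx": 0, "wy": 0, "wz": 0, "fingers": 7}, {"dx": -17, "dy": -8.4, "dz": 31, "wx": 0, "wy": 0, "wz": 0, "fingers": 7}, {"dx": -17, "dy": -8.4, "dz": 35.6, "wx": 0, "wy": 0, "wz": 0, "fingers": 7}, {"dx": -17, "dy": -8.4, "dz": 35.6, "wx": 0, "wy": 0, "wz": 0, "fingers": 7}, {"dx": -17, "dy": -8.4, "dz": 35.6, "wx": 0, "wy": 0, "wz": 0, "fingers": 7}])

```text
time: 20.0
tcp_pos: [494.9, -242.9, 227.8]
eef_rot: [-0.497, -0.504, -0.496, 0.504]
contact_force: [-0.6, 1.4, -0.5]
finger_gap: 69.9
```

```bash
cat >> h.py <<'E'
from scipy.spatial.transform import Rotation as Rt
def tool():
    s=manip.sense();q=s['eef_rot'];R=Rt.from_quat([q[1],q[2],q[3],q[0]]).as_matrix();return s,R
def go(x,y,z,yawdeg):
    """print tool shift to reach world target with jaw yaw"""
    s,R=tool();d=R.T@(np.array([x,y,z])-s['tcp_pos']);
    cur=np.degrees(np.arctan2(R[1,1],R[0,1]))
    dy=(yawdeg-cur+90)%180-90
    print('cur yaw',cur.round(2),'tilt',R[:,0].round(4),'shift cm',(d/10).round(2),'wx',round(-np.radians(dy),3),'j7',s['joints'][6].round(2))
E
python3 - <<'E'
from h import *
s=manip.sense();print(s['time'],s['tcp_pos'],s['contact_force'],s['finger_gap'])
d=snap('wrist','w14');topmap(d,45,330,650,-420,-80,1.6,'pics/w14top.png')
for i,(x,y,t) in enumerate([(443,-202,200),(395,-291,200),(467,-370,140)]): print(nut(d,x,y,thr=t))
go(444.3,-201.9,20,-19.9)
E
```

```text
20.0 [ 494.93869192 -242.89300116  227.83134265] [-0.6128542   1.43086209 -0.50462724] 69.89605937255754
[ 4.44155e+02 -2.01989e+02 -1.97370e+01  4.90810e+01  3.00000e-03]
[ 3.96434e+02 -2.89542e+02 -1.74350e+01  4.88770e+01  3.00000e-03]
[ 4.67301e+02 -3.68617e+02 -1.27380e+01  4.85790e+01  3.00000e-03]
cur yaw -0.74 tilt [ 6.e-04  0.e+00 -1.e+00] shift cm [20.76 -5.18 -3.82] wx 0.334 j7 0.4
```

View pics/w14top.png

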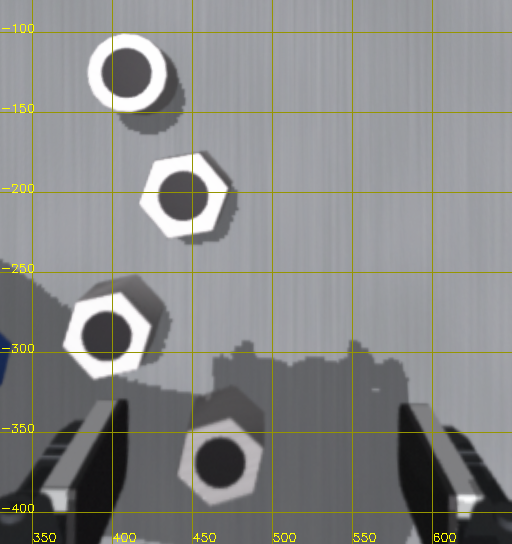

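Request:
arm_command(series=[{"dx": 4, "dy": -5.2, "dz": -3.8, "wx": 0.334, "wy": 0, "wz": 0, "fingers": 7}, {"dx": 8, "dy": -5.2, "dz": -3.8, "wx": 0.334, "wy": 0, "wz": 0, "fingers": 7}, {"dx": 12, "dy": -5.2, "dz": -3.8, "wx": 0.334, "wy": 0, "wz": 0, "fingers": 7}, {"dx": 12, "dy": -5.2, "dz": -3.8, "wx": 0.334, "wy": 0, "wz": 0, "fingers": 7}, {"dx": 12, "dy": -5.2, "dz": -3.8, "wx": 0.334, "wy": 0, "wz": 0, "fingers": 7}, {"dx": 12, "dy": -5.2, "dz": -3.8, "wx": 0.334, "wy": 0, "wz": 0, "fingers": 7}])

```text
time: 20.65
tcp_pos: [445.8, -201.6, 109.4]
eef_rot: [0.408, 0.579, 0.406, -0.577]
contact_force: [0.0, 0.2, 0.2]
finger_gap: 70.1
```

Run:
```python
from h import *
d=snap('wrist','w15');print(nut(d,444,-202))
go(444.2,-201.9,20,-19.8)
```

```text
[ 4.45083e+02 -2.00771e+02 -2.22060e+01  4.69220e+01  8.00000e-03]
cur yaw -19.71 tilt [ 3.3e-03 -8.0e-04 -1.0e+00] shift cm [ 8.94 -0.17  0.07] wx 0.002 j7 0.11
```

Request:
arm_command(squeeze=50, series=[{"dx": 4, "dy": -0.1, "dz": 0.05, "wx": 0, "wy": 0, "wz": 0, "fingers": 7}, {"dx": 7, "dy": -0.1, "dz": 0.05, "wx": 0, "wy": 0, "wz": 0, "fingers": 7}, {"dx": 8.5, "dy": -0.1, "dz": 0.05, "wx": 0, "wy": 0, "wz": 0, "fingers": 7}, {"dx": 8.9, "dy": -0.1, "dz": 0.05, "wx": 0, "wy": 0, "wz": 0, "fingers": 7}, {"dx": 8.9, "dy": -0.1, "dz": 0.05, "wx": 0, "wy": 0, "wz": 0, "fingers": 7}, {"dx": 8.9, "dy": -0.1, "dz": 0.05, "wx": 0, "wy": 0, "wz": 0, "fingers": 4}, {"dx": 8.9, "dy": -0.1, "dz": 0.05, "wx": 0, "wy": 0, "wz": 0, "fingers": 4}, {"dx": 8.9, "dy": -0.1, "dz": 0.05, "wx": 0, "wy": 0, "wz": 0, "fingers": 4}, {"dx": 8.9, "dy": -0.1, "dz": 0.05, "wx": 0, "wy": 0, "wz": 0, "fingers": 4}, {"dx": 8.9, "dy": -0.1, "dz": 0.05, "wx": 0, "wy": 0, "wz": 0, "fingers": 4}, {"dx": 8.9, "dy": -0.1, "dz": 0.05, "wx": 0, "wy": 0, "wz": 0, "fingers": 4}, {"dx": 8.9, "dy": -0.1, "dz": 0.05, "wx": 0, "wy": 0, "wz": 0, "fingers": 4}])

```text
time: 21.9
tcp_pos: [443.9, -201.8, 19.8]
eef_rot: [0.407, 0.579, 0.406, -0.578]
contact_force: [-1.3, 0.9, 13.7]
finger_gap: 49.3
```

Run:
```python
from h import *
d=snap('wrist','w16');s=manip.sense();print(s['tcp_pos'],s['finger_gap'],s['contact_force'])
go(442.9,62.6,100,-24.0)
```

```text
[ 443.92608533 -201.78520227   19.78275326] 49.18044890323039 [-2.42352039  0.2632039  14.42434626]
cur yaw -19.77 tilt [ 2.e-03 -5.e-04 -1.e+00] shift cm [ -8.04  -9.02 -24.85] wx 0.074 j7 0.14
```

View pics/w16.png

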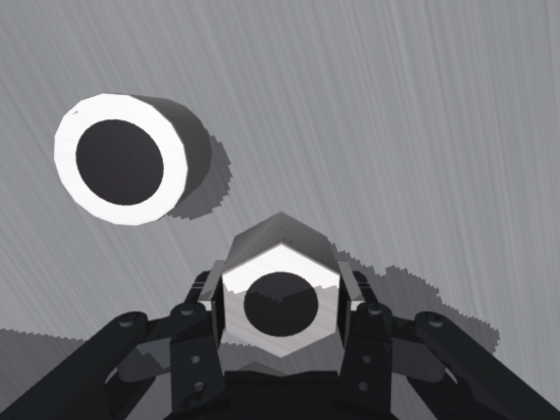

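Request:
arm_command(series=[{"dx": -4, "dy": 0, "dz": 0, "wx": 0, "wy": 0, "wz": 0, "fingers": 4}, {"dx": -8, "dy": 0, "dz": 0, "wx": 0, "wy": 0, "wz": 0, "fingers": 4}, {"dx": -8, "dy": -1.5, "dz": -4, "wx": 0.03, "wy": 0, "wz": 0, "fingers": 4}, {"dx": -8, "dy": -3, "dz": -8, "wx": 0.074, "wy": 0, "wz": 0, "fingers": 4}, {"dx": -8, "dy": -4.5, "dz": -12.4, "wx": 0.074, "wy": 0, "wz": 0, "fingers": 4}, {"dx": -8, "dy": -6, "dz": -16.5, "wx": 0.074, "wy": 0, "wz": 0, "fingers": 4}, {"dx": -8, "dy": -7.5, "dz": -20.5, "wx": 0.074, "wy": 0, "wz": 0, "fingers": 4}, {"dx": -8, "dy": -9, "dz": -24.85, "wx": 0.074, "wy": 0, "wz": 0, "fingers": 4}, {"dx": -8, "dy": -9, "dz": -24.85, "wx": 0.074, "wy": 0, "wz": 0, "fingers": 4}, {"dx": -6, "dy": -9, "dz": -24.85, "wx": 0.074, "wy": 0, "wz": 0, "fingers": 4}, {"dx": -4.5, "dy": -9, "dz": -24.85, "wx": 0.074, "wy": 0, "wz": 0, "fingers": 4}, {"dx": -4.5, "dy": -9, "dz": -24.85, "wx": 0.074, "wy": 0, "wz": 0, "fingers": 4}, {"dx": -4.5, "dy": -9, "dz": -24.85, "wx": 0.074, "wy": 0, "wz": 0, "fingers": 4}])

```text
time: 23.25
tcp_pos: [442.6, 62.5, 63.9]
eef_rot: [0.385, 0.593, 0.385, -0.593]
contact_force: [0.4, -1.3, -4.5]
finger_gap: 48.8
```

Run:
```python
from h import *
d=snap('wrist','w17');s=manip.sense();print(s['tcp_pos'],s['finger_gap'],s['contact_force'])
go(442.9,62.6,53,-24.0)
```

```text
[442.8749888   62.60893093  64.14989781] 49.01814674670511 [-0.42199041 -0.53014256 -5.30002756]
cur yaw -24.03 tilt [ 8.e-04  3.e-04 -1.e+00] shift cm [1.11 0.   0.  ] wx -0.001 j7 -0.46
```

View pics/w17.png

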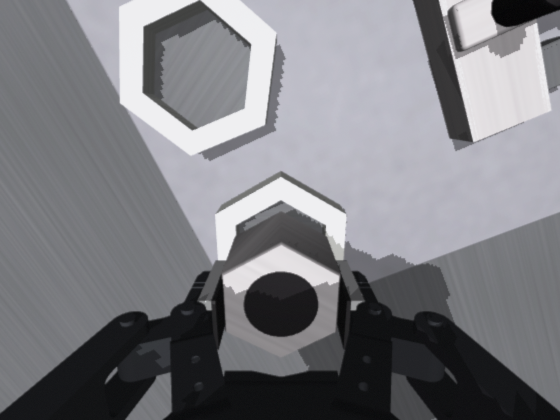

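Request:
arm_command(series=[{"dx": 0.5, "dy": 0, "dz": 0, "wx": 0, "wy": 0, "wz": 0, "fingers": 4}, {"dx": 0.9, "dy": 0, "dz": 0, "wx": 0, "wy": 0, "wz": 0, "fingers": 4}, {"dx": 1.1, "dy": 0, "dz": 0, "wx": 0, "wy": 0, "wz": 0, "fingers": 4}, {"dx": 1.3, "dy": 0, "dz": 0, "wx": 0, "wy": 0, "wz": 0, "fingers": 4}, {"dx": 1.4, "dy": 0, "dz": 0, "wx": 0, "wy": 0, "wz": 0, "fingers": 4}, {"dx": 1.5, "dy": 0, "dz": 0, "wx": 0, "wy": 0, "wz": 0, "fingers": 4}, {"dx": 1.5, "dy": 0, "dz": 0, "wx": 0, "wy": 0, "wz": 0, "fingers": 4}])

```text
time: 24.0
tcp_pos: [442.5, 62.7, 48.2]
eef_rot: [-0.385, -0.593, -0.385, 0.593]
contact_force: [-0.1, 0.8, -4.8]
finger_gap: 49.1
```

Request:
arm_command(series=[{"dx": 0.3, "dy": 0, "dz": 0, "wx": 0, "wy": 0, "wz": 0, "fingers": 4}, {"dx": 0.6, "dy": 0, "dz": 0, "wx": 0, "wy": 0, "wz": 0, "fingers": 4}, {"dx": 0.9, "dy": 0, "dz": 0, "wx": 0, "wy": 0, "wz": 0, "fingers": 4}, {"dx": 1.1, "dy": 0, "dz": 0, "wx": 0, "wy": 0, "wz": 0, "fingers": 4}, {"dx": 1.2, "dy": 0, "dz": 0, "wx": 0, "wy": 0, "wz": 0, "fingers": 4}, {"dx": 1.2, "dy": 0, "dz": 0, "wx": 0, "wy": 0, "wz": 0, "fingers": 4}])

```text
time: 24.6
tcp_pos: [442.4, 62.8, 36.1]
eef_rot: [-0.385, -0.593, -0.385, 0.593]
contact_force: [-0.7, -0.5, -4.9]
finger_gap: 49.3
```

Request:
arm_command(series=[{"dx": 0.1, "dy": 0, "dz": 0, "wx": 0, "wy": 0, "wz": 0, "fingers": 4}, {"dx": 0.1, "dy": 0, "dz": 0, "wx": 0, "wy": 0, "wz": 0, "fingers": 4}, {"dx": 0.05, "dy": 0, "dz": 0, "wx": 0, "wy": 0, "wz": 0, "fingers": 6.2}, {"dx": 0, "dy": 0, "dz": 0, "wx": 0, "wy": 0, "wz": 0, "fingers": 6.2}, {"dx": 0, "dy": 0, "dz": 0, "wx": 0, "wy": 0, "wz": 0, "fingers": 6.2}, {"dx": -2, "dy": 0, "dz": 0, "wx": 0, "wy": 0, "wz": 0, "fingers": 6.2}, {"dx": -6, "dy": 0, "dz": 0, "wx": 0, "wy": 0, "wz": 0, "fingers": 6.2}, {"dx": -10, "dy": 0, "dz": 0, "wx": 0, "wy": 0, "wz": 0, "fingers": 7}, {"dx": -13, "dy": 0, "dz": 0, "wx": 0, "wy": 0, "wz": 0, "fingers": 7}, {"dx": -13, "dy": 0, "dz": 0, "wx": 0, "wy": 0, "wz": 0, "fingers": 7}])

```text
time: 25.6
tcp_pos: [444.2, 63.2, 169.6]
eef_rot: [0.385, 0.595, 0.385, -0.591]
contact_force: [0.0, 0.4, -1.2]
finger_gap: 69.6
```

Run:
```python
from h import *
d=snap('wrist','w18');s=manip.sense();print(s['time'],s['tcp_pos'],s['finger_gap'],s['contact_force'])
P=cloud(d);M=(d['range_z']>0)&(np.hypot(P[...,0]-443,P[...,1]-62.6)<28)&(P[...,2]>40)&(P[...,2]<75);print(M.sum(),np.percentile(P[M][:,2],[10,50,90]))
go(396.4,-289.5,110,-17.4)
```

```text
25.65 [443.38425484  63.18419101 167.8452917 ] 70.29663618662667 [-0.23878613 -0.0321523  -0.68867444]
3160 [59.13486705 60.47957824 61.44551702]
cur yaw -24.0 tilt [ 0.0033  0.0014 -1.    ] shift cm [ 5.72 10.04 34.15] wx -0.115 j7 -0.53
```

View pics/w18.png

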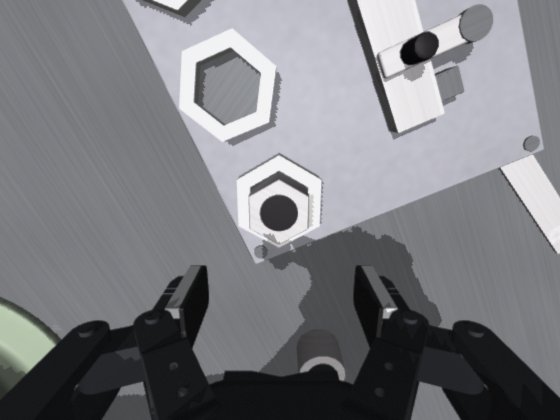

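Request:
arm_command(series=[{"dx": 0, "dy": 1.2, "dz": 4.5, "wx": 0, "wy": 0, "wz": 0, "fingers": 7}, {"dx": 0, "dy": 2.4, "dz": 9, "wx": -0.115, "wy": 0, "wz": 0, "fingers": 7}, {"dx": 0, "dy": 3.6, "dz": 13.5, "wx": -0.115, "wy": 0, "wz": 0, "fingers": 7}, {"dx": 0, "dy": 5, "dz": 18, "wx": -0.115, "wy": 0, "wz": 0, "fingers": 7}, {"dx": 0, "dy": 6.5, "dz": 23, "wx": -0.115, "wy": 0, "wz": 0, "fingers": 7}, {"dx": 0, "dy": 8, "dz": 27, "wx": -0.115, "wy": 0, "wz": 0, "fingers": 7}, {"dx": 0, "dy": 8, "dz": 28.8, "wx": -0.115, "wy": 0, "wz": 0, "fingers": 7}, {"dx": 0, "dy": 8, "dz": 28.8, "wx": -0.115, "wy": 0, "wz": 0, "fingers": 7}, {"dx": 0, "dy": 8, "dz": 28.8, "wx": -0.115, "wy": 0, "wz": 0, "fingers": 7}])

```text
time: 26.55
tcp_pos: [397.9, -232.6, 165.5]
eef_rot: [-0.418, -0.57, -0.419, 0.57]
contact_force: [-0.2, 0.8, -0.4]
finger_gap: 69.9
```

Run:
```python
from h import *
d=snap('wrist','w19');s=manip.sense();print(s['time'],s['tcp_pos'],s['finger_gap'],s['contact_force'])
print(nut(d,396.4,-289.5,save='pics/n19.png'),nut(d,467.3,-368.6,thr=140,save='pics/n19b.png'))
go(396.4,-289.5,20,-17.4)
```

```text
26.6 [ 398.34499078 -232.06690202  165.65018099] 70.1268442069533 [-0.10247089 -1.46203751  0.00391963]
[ 4.03334e+02 -2.70390e+02 -2.22660e+01  1.48960e+01  1.00000e-02] [ 5.02299e+02 -3.72826e+02  2.99130e+01  1.89990e+01  1.50000e-02]
cur yaw -17.39 tilt [-1.e-03  6.e-04 -1.e+00] shift cm [14.56  1.55  5.54] wx 0.0 j7 0.28
```

View pics/w19.png

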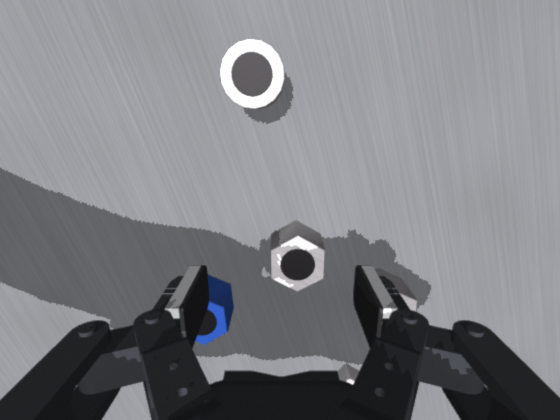

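Run:
```python
from h import *
d=pickle.load(open('pics/w19.pkl','rb'))
print(nut(d,396.4,-289.5,thr=115,save='pics/n19.png'),nut(d,396.4,-289.5,thr=130))
```

```text
[ 3.95369e+02 -2.89253e+02 -1.81350e+01  5.13660e+01  1.10000e-02] [ 3.96288e+02 -2.89334e+02 -1.72610e+01  4.97050e+01  4.00000e-03]
```

View pics/n19.png

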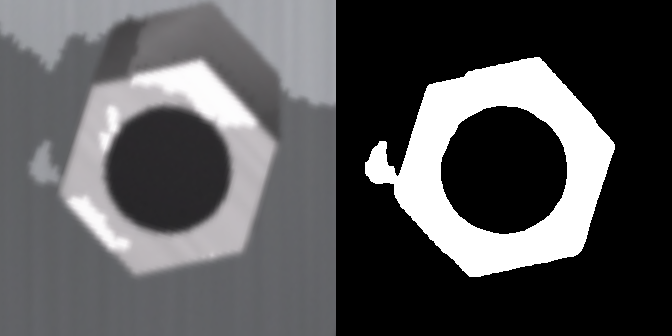

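Request:
arm_command(squeeze=50, series=[{"dx": 0, "dy": 1.5, "dz": 4, "wx": 0, "wy": 0, "wz": 0, "fingers": 7}, {"dx": 3, "dy": 1.5, "dz": 5.55, "wx": 0, "wy": 0, "wz": 0, "fingers": 7}, {"dx": 7, "dy": 1.5, "dz": 5.55, "wx": 0, "wy": 0, "wz": 0, "fingers": 7}, {"dx": 11, "dy": 1.5, "dz": 5.55, "wx": 0, "wy": 0, "wz": 0, "fingers": 7}, {"dx": 13.5, "dy": 1.5, "dz": 5.55, "wx": 0, "wy": 0, "wz": 0, "fingers": 7}, {"dx": 14.5, "dy": 1.5, "dz": 5.55, "wx": 0, "wy": 0, "wz": 0, "fingers": 7}, {"dx": 14.5, "dy": 1.5, "dz": 5.55, "wx": 0, "wy": 0, "wz": 0, "fingers": 7}, {"dx": 14.5, "dy": 1.5, "dz": 5.55, "wx": 0, "wy": 0, "wz": 0, "fingers": 4}, {"dx": 14.5, "dy": 1.5, "dz": 5.55, "wx": 0, "wy": 0, "wz": 0, "fingers": 4}, {"dx": 14.5, "dy": 1.5, "dz": 5.55, "wx": 0, "wy": 0, "wz": 0, "fingers": 4}, {"dx": 14.5, "dy": 1.5, "dz": 5.55, "wx": 0, "wy": 0, "wz": 0, "fingers": 4}, {"dx": 14.5, "dy": 1.5, "dz": 5.55, "wx": 0, "wy": 0, "wz": 0, "fingers": 4}, {"dx": 14.5, "dy": 1.5, "dz": 5.55, "wx": 0, "wy": 0, "wz": 0, "fingers": 4}])

```text
time: 27.9
tcp_pos: [396.7, -290.3, 22.7]
eef_rot: [0.419, 0.57, 0.418, -0.57]
contact_force: [-1.6, 2.9, 8.5]
finger_gap: 48.9
```

Run:
```python
from h import *
d=snap('wrist','w20');s=manip.sense();print(s['time'],s['tcp_pos'],s['finger_gap'],s['contact_force'])
go(444.1,170.6,64,-32.2)
```

```text
27.95 [ 396.77985237 -290.32608896   22.73073892] 48.787586444109316 [-1.00568769  1.51468917  7.63239801]
cur yaw -17.4 tilt [ 1.7e-03 -6.0e-04 -1.0e+00] shift cm [ -4.15  -9.26 -45.4 ] wx 0.258 j7 0.5
```

View pics/w20.png

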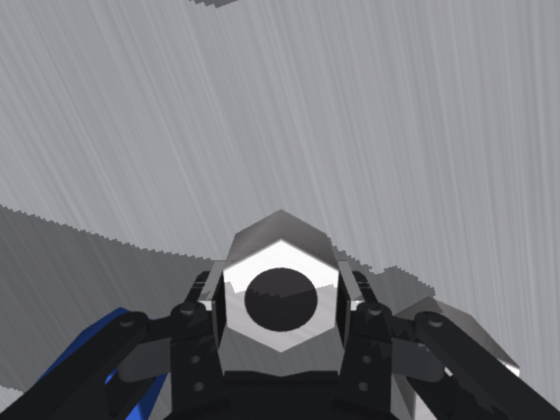

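Request:
arm_command(series=[{"dx": -4, "dy": 0, "dz": 0, "wx": 0, "wy": 0, "wz": 0, "fingers": 4}, {"dx": -8, "dy": 0, "dz": 0, "wx": 0, "wy": 0, "wz": 0, "fingers": 4}, {"dx": -11, "dy": -1, "dz": -4, "wx": 0, "wy": 0, "wz": 0, "fingers": 4}, {"dx": -11, "dy": -1.8, "dz": -8, "wx": 0.1, "wy": 0, "wz": 0, "fingers": 4}, {"dx": -11, "dy": -2.6, "dz": -12, "wx": 0.2, "wy": 0, "wz": 0, "fingers": 4}, {"dx": -11, "dy": -3.6, "dz": -16.5, "wx": 0.258, "wy": 0, "wz": 0, "fingers": 4}, {"dx": -11, "dy": -4.5, "dz": -21, "wx": 0.258, "wy": 0, "wz": 0, "fingers": 4}, {"dx": -11, "dy": -5.5, "dz": -25.5, "wx": 0.258, "wy": 0, "wz": 0, "fingers": 4}, {"dx": -11, "dy": -6.4, "dz": -30, "wx": 0.258, "wy": 0, "wz": 0, "fingers": 4}, {"dx": -11, "dy": -7.3, "dz": -34.5, "wx": 0.258, "wy": 0, "wz": 0, "fingers": 4}, {"dx": -11, "dy": -8.2, "dz": -39, "wx": 0.258, "wy": 0, "wz": 0, "fingers": 4}, {"dx": -11, "dy": -9.2, "dz": -43, "wx": 0.258, "wy": 0, "wz": 0, "fingers": 4}, {"dx": -11, "dy": -9.26, "dz": -45.4, "wx": 0.258, "wy": 0, "wz": 0, "fingers": 4}, {"dx": -9, "dy": -9.26, "dz": -45.4, "wx": 0.258, "wy": 0, "wz": 0, "fingers": 4}, {"dx": -6, "dy": -9.26, "dz": -45.4, "wx": 0.258, "wy": 0, "wz": 0, "fingers": 4}, {"dx": -4.3, "dy": -9.26, "dz": -45.4, "wx": 0.258, "wy": 0, "wz": 0, "fingers": 4}, {"dx": -4.3, "dy": -9.26, "dz": -45.4, "wx": 0.258, "wy": 0, "wz": 0, "fingers": 4}, {"dx": -4.3, "dy": -9.26, "dz": -45.4, "wx": 0.258, "wy": 0, "wz": 0, "fingers": 4}])

```text
time: 29.75
tcp_pos: [443.9, 170.7, 65.3]
eef_rot: [0.342, 0.619, 0.342, -0.619]
contact_force: [0.0, 0.2, -4.0]
finger_gap: 48.6
```

Run:
```python
from h import *
d=snap('wrist','w21');s=manip.sense();print(s['time'],s['tcp_pos'],s['finger_gap'],s['contact_force'])
go(443.9,170.6,51,-32.2)
```

```text
29.8 [444.20403724 170.81388269  65.56109068] 48.69779557689882 [ 0.54364788 -0.55818032 -4.28107573]
cur yaw -32.21 tilt [ 1.3e-03  8.0e-04 -1.0e+00] shift cm [ 1.46 -0.02  0.04] wx -0.0 j7 -0.69
```

View pics/w21.png

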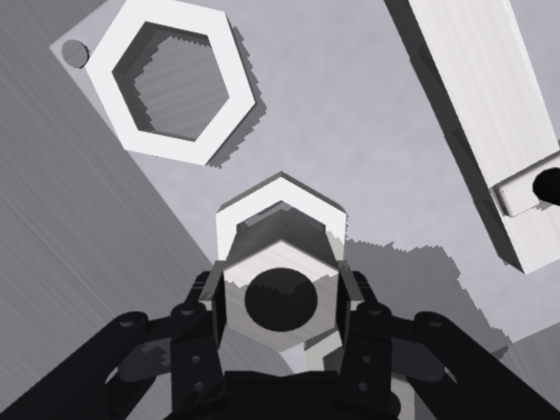

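Aligned; lower in slow steps (rim contact would be at TCP ≈54.7, bottom ≈38.7).

Request:
arm_command(series=[{"dx": 0.6, "dy": 0, "dz": 0, "wx": 0, "wy": 0, "wz": 0, "fingers": 4}, {"dx": 0.9, "dy": 0, "dz": 0, "wx": 0, "wy": 0, "wz": 0, "fingers": 4}, {"dx": 1.1, "dy": 0, "dz": 0, "wx": 0, "wy": 0, "wz": 0, "fingers": 4}, {"dx": 1.3, "dy": 0, "dz": 0, "wx": 0, "wy": 0, "wz": 0, "fingers": 4}, {"dx": 1.4, "dy": 0, "dz": 0, "wx": 0, "wy": 0, "wz": 0, "fingers": 4}, {"dx": 1.5, "dy": 0, "dz": 0, "wx": 0, "wy": 0, "wz": 0, "fingers": 4}, {"dx": 1.5, "dy": 0, "dz": 0, "wx": 0, "wy": 0, "wz": 0, "fingers": 4}])

```text
time: 30.5
tcp_pos: [443.6, 170.6, 49.2]
eef_rot: [-0.342, -0.619, -0.342, 0.619]
contact_force: [0.1, 1.1, -4.3]
finger_gap: 48.8
```

Inside the recess with no resistance; go on to the floor, release, retreat.

Request:
arm_command(series=[{"dx": 0.3, "dy": 0, "dz": 0, "wx": 0, "wy": 0, "wz": 0, "fingers": 4}, {"dx": 0.6, "dy": 0, "dz": 0, "wx": 0, "wy": 0, "wz": 0, "fingers": 4}, {"dx": 0.9, "dy": 0, "dz": 0, "wx": 0, "wy": 0, "wz": 0, "fingers": 4}, {"dx": 1, "dy": 0, "dz": 0, "wx": 0, "wy": 0, "wz": 0, "fingers": 4}, {"dx": 1.1, "dy": 0, "dz": 0, "wx": 0, "wy": 0, "wz": 0, "fingers": 4}, {"dx": 1.1, "dy": 0, "dz": 0, "wx": 0, "wy": 0, "wz": 0, "fingers": 4}])

```text
time: 31.1
tcp_pos: [443.5, 170.5, 38.7]
eef_rot: [-0.342, -0.619, -0.342, 0.619]
contact_force: [-4.7, -0.5, 12.6]
finger_gap: 48.7
```

Request:
arm_command(series=[{"dx": 0, "dy": 0, "dz": 0, "wx": 0, "wy": 0, "wz": 0, "fingers": 6.2}, {"dx": 0, "dy": 0, "dz": 0, "wx": 0, "wy": 0, "wz": 0, "fingers": 6.2}, {"dx": 0, "dy": 0, "dz": 0, "wx": 0, "wy": 0, "wz": 0, "fingers": 6.2}, {"dx": -2, "dy": 0, "dz": 0, "wx": 0, "wy": 0, "wz": 0, "fingers": 6.2}, {"dx": -6, "dy": 0, "dz": 0, "wx": 0, "wy": 0, "wz": 0, "fingers": 6.2}, {"dx": -10, "dy": 0, "dz": 0, "wx": 0, "wy": 0, "wz": 0, "fingers": 7}, {"dx": -13, "dy": 0, "dz": 0, "wx": 0, "wy": 0, "wz": 0, "fingers": 7}, {"dx": -13, "dy": 0, "dz": 0, "wx": 0, "wy": 0, "wz": 0, "fingers": 7}])

```text
time: 31.9
tcp_pos: [445.2, 171.3, 171.6]
eef_rot: [0.342, 0.621, 0.342, -0.617]
contact_force: [1.1, 0.5, -1.5]
finger_gap: 70.1
```

Run:
```python
from h import *
d=snap('wrist','w22');s=manip.sense();print(s['time'],s['tcp_pos'],s['finger_gap'],s['contact_force'])
P=cloud(d);M=(d['range_z']>0)&(np.hypot(P[...,0]-444,P[...,1]-170.6)<28)&(P[...,2]>40)&(P[...,2]<75);print(M.sum(),np.percentile(P[M][:,2],[10,50,90]))
go(467.3,-300,170,-12.8)
```

```text
31.95 [444.36622386 171.20880363 169.8104949 ] 70.05974122020605 [-0.08697864 -0.17994843 -0.06537031]
3106 [59.11454049 60.45493276 61.4518247 ]
cur yaw -32.18 tilt [ 0.0026  0.0021 -1.    ] shift cm [-0.11 27.04 38.66] wx -0.338 j7 -0.79
```

View pics/w22.png

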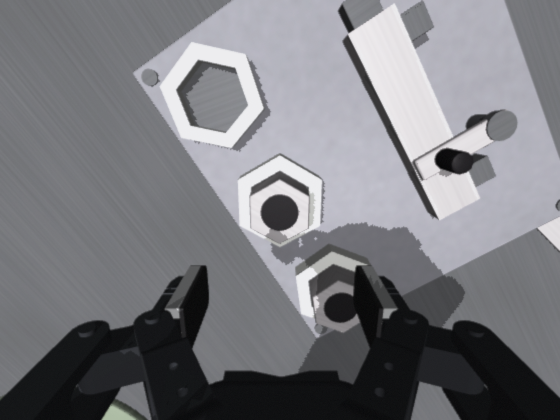

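Seated (top ≈61). Now the third nut.

Request:
arm_command(series=[{"dx": 0, "dy": 2.7, "dz": 4, "wx": 0, "wy": 0, "wz": 0, "fingers": 7}, {"dx": 0, "dy": 5.4, "dz": 8, "wx": -0.1, "wy": 0, "wz": 0, "fingers": 7}, {"dx": 0, "dy": 8.1, "dz": 12, "wx": -0.2, "wy": 0, "wz": 0, "fingers": 7}, {"dx": 0, "dy": 10.8, "dz": 16, "wx": -0.338, "wy": 0, "wz": 0, "fingers": 7}, {"dx": 0, "dy": 13.5, "dz": 20, "wx": -0.338, "wy": 0, "wz": 0, "fingers": 7}, {"dx": 0, "dy": 16.2, "dz": 24, "wx": -0.338, "wy": 0, "wz": 0, "fingers": 7}, {"dx": 0, "dy": 19, "dz": 28, "wx": -0.338, "wy": 0, "wz": 0, "fingers": 7}, {"dx": 0, "dy": 21.7, "dz": 32, "wx": -0.338, "wy": 0, "wz": 0, "fingers": 7}, {"dx": 0, "dy": 24.4, "dz": 36, "wx": -0.338, "wy": 0, "wz": 0, "fingers": 7}, {"dx": 0, "dy": 27, "dz": 38.7, "wx": -0.338, "wy": 0, "wz": 0, "fingers": 7}, {"dx": 0, "dy": 27, "dz": 38.7, "wx": -0.338, "wy": 0, "wz": 0, "fingers": 7}, {"dx": 0, "dy": 27, "dz": 38.7, "wx": -0.338, "wy": 0, "wz": 0, "fingers": 7}])

```text
time: 33.15
tcp_pos: [465.2, -301.1, 167.0]
eef_rot: [-0.44, -0.553, -0.441, 0.553]
contact_force: [0.1, 0.5, -0.6]
finger_gap: 70.0
```

Run:
```python
from h import *
d=snap('wrist','w23');s=manip.sense();print(s['time'],s['tcp_pos'],s['finger_gap'],s['contact_force'])
for t in (115,130,150): print(nut(d,467.3,-368.6,thr=t,save='pics/n23.png'))
go(467.3,-368.6,22,-12.8)
```

```text
33.2 [ 465.40630966 -300.09680698  167.2179347 ] 69.92623812992878 [0.34412988 0.45876761 1.41510893]
[ 4.67311e+02 -3.68583e+02 -1.23720e+01  5.01480e+01  3.00000e-03]
[ 4.67342e+02 -3.68421e+02 -1.27460e+01  4.94950e+01  3.00000e-03]
[ 4.67332e+02 -3.68375e+02 -1.24800e+01  4.86440e+01  3.00000e-03]
cur yaw -12.84 tilt [-0.0016  0.0011 -1.    ] shift cm [14.51  1.73  6.65] wx -0.001 j7 0.49
```

View pics/w23.png

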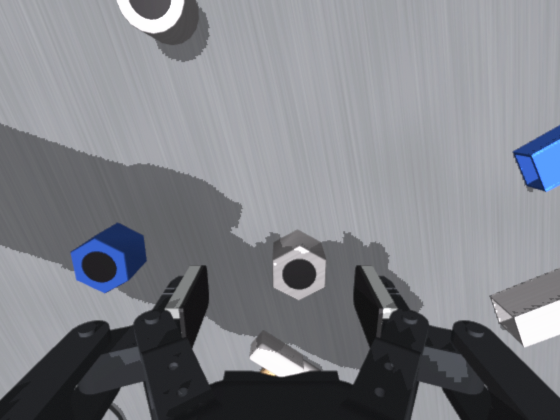

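Request:
arm_command(squeeze=50, series=[{"dx": 0, "dy": 1.7, "dz": 4, "wx": 0, "wy": 0, "wz": 0, "fingers": 7}, {"dx": 3, "dy": 1.7, "dz": 6.6, "wx": 0, "wy": 0, "wz": 0, "fingers": 7}, {"dx": 7, "dy": 1.7, "dz": 6.6, "wx": 0, "wy": 0, "wz": 0, "fingers": 7}, {"dx": 11, "dy": 1.7, "dz": 6.6, "wx": 0, "wy": 0, "wz": 0, "fingers": 7}, {"dx": 13.5, "dy": 1.7, "dz": 6.6, "wx": 0, "wy": 0, "wz": 0, "fingers": 7}, {"dx": 14.5, "dy": 1.7, "dz": 6.6, "wx": 0, "wy": 0, "wz": 0, "fingers": 7}, {"dx": 14.5, "dy": 1.7, "dz": 6.6, "wx": 0, "wy": 0, "wz": 0, "fingers": 7}, {"dx": 14.5, "dy": 1.7, "dz": 6.6, "wx": 0, "wy": 0, "wz": 0, "fingers": 4}, {"dx": 14.5, "dy": 1.7, "dz": 6.6, "wx": 0, "wy": 0, "wz": 0, "fingers": 4}, {"dx": 14.5, "dy": 1.7, "dz": 6.6, "wx": 0, "wy": 0, "wz": 0, "fingers": 4}, {"dx": 14.5, "dy": 1.7, "dz": 6.6, "wx": 0, "wy": 0, "wz": 0, "fingers": 4}, {"dx": 14.5, "dy": 1.7, "dz": 6.6, "wx": 0, "wy": 0, "wz": 0, "fingers": 4}, {"dx": 14.5, "dy": 1.7, "dz": 6.6, "wx": 0, "wy": 0, "wz": 0, "fingers": 4}])

```text
time: 34.5
tcp_pos: [468.4, -369.0, 25.0]
eef_rot: [0.442, 0.553, 0.441, -0.552]
contact_force: [-1.9, 2.6, 8.7]
finger_gap: 48.7
```

Run:
```python
from h import *
d=snap('wrist','w24');s=manip.sense();print(s['time'],s['tcp_pos'],s['finger_gap'],s['contact_force'])
go(445.2,278.5,66,-13.7)
```

```text
34.55 [ 468.40099054 -369.02111029   24.96544811] 48.83510617831783 [-2.59682269  2.80227994  9.08623223]
cur yaw -12.82 tilt [ 1.6e-03 -7.0e-04 -1.0e+00] shift cm [ -4.15 -16.62 -62.62] wx 0.015 j7 0.66
```

View pics/w24.png

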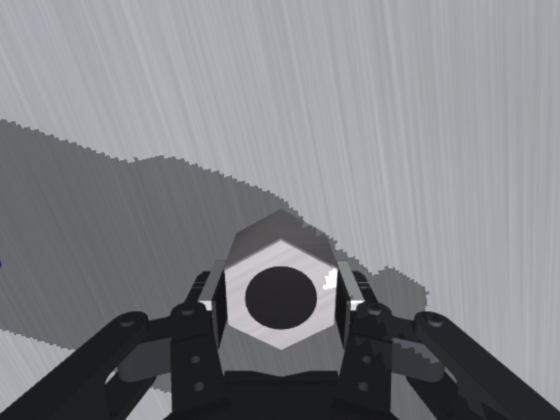

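Request:
arm_command(series=[{"dx": -4, "dy": 0, "dz": 0, "wx": 0, "wy": 0, "wz": 0, "fingers": 4}, {"dx": -8, "dy": 0, "dz": 0, "wx": 0, "wy": 0, "wz": 0, "fingers": 4}, {"dx": -11, "dy": -1, "dz": -4, "wx": 0, "wy": 0, "wz": 0, "fingers": 4}, {"dx": -11, "dy": -2.1, "dz": -8, "wx": 0, "wy": 0, "wz": 0, "fingers": 4}, {"dx": -11, "dy": -3.4, "dz": -12.5, "wx": 0, "wy": 0, "wz": 0, "fingers": 4}, {"dx": -11, "dy": -4.6, "dz": -17, "wx": 0.015, "wy": 0, "wz": 0, "fingers": 4}, {"dx": -11, "dy": -5.8, "dz": -21.5, "wx": 0.015, "wy": 0, "wz": 0, "fingers": 4}, {"dx": -11, "dy": -7, "dz": -26, "wx": 0.015, "wy": 0, "wz": 0, "fingers": 4}, {"dx": -11, "dy": -8.2, "dz": -30.5, "wx": 0.015, "wy": 0, "wz": 0, "fingers": 4}, {"dx": -11, "dy": -9.4, "dz": -35, "wx": 0.015, "wy": 0, "wz": 0, "fingers": 4}, {"dx": -11, "dy": -10.6, "dz": -39.5, "wx": 0.015, "wy": 0, "wz": 0, "fingers": 4}, {"dx": -11, "dy": -11.8, "dz": -44, "wx": 0.015, "wy": 0, "wz": 0, "fingers": 4}, {"dx": -11, "dy": -13, "dz": -48.5, "wx": 0.015, "wy": 0, "wz": 0, "fingers": 4}, {"dx": -11, "dy": -14.2, "dz": -53, "wx": 0.015, "wy": 0, "wz": 0, "fingers": 4}, {"dx": -11, "dy": -15.4, "dz": -57.5, "wx": 0.015, "wy": 0, "wz": 0, "fingers": 4}, {"dx": -11, "dy": -16.6, "dz": -61, "wx": 0.015, "wy": 0, "wz": 0, "fingers": 4}, {"dx": -10, "dy": -16.6, "dz": -62.6, "wx": 0.015, "wy": 0, "wz": 0, "fingers": 4}, {"dx": -7, "dy": -16.6, "dz": -62.6, "wx": 0.015, "wy": 0, "wz": 0, "fingers": 4}, {"dx": -4.4, "dy": -16.6, "dz": -62.6, "wx": 0.015, "wy": 0, "wz": 0, "fingers": 4}, {"dx": -4.4, "dy": -16.6, "dz": -62.6, "wx": 0.015, "wy": 0, "wz": 0, "fingers": 4}])

```text
time: 36.55
tcp_pos: [443.7, 277.8, 65.7]
eef_rot: [-0.437, -0.555, -0.437, 0.557]
contact_force: [0.0, 0.3, -3.5]
finger_gap: 49.1
```

Run:
```python
from h import *
d=snap('wrist','w25');s=manip.sense();print(s['time'],s['tcp_pos'],s['finger_gap'],s['contact_force'])
go(445,278.5,53,-13.7)
```

```text
36.6 [444.60772162 278.01220781  67.34476172] 48.95965455357481 [-0.41806076  0.18186563 -4.23325294]
cur yaw -13.71 tilt [-1.2e-03 -8.0e-04 -1.0e+00] shift cm [ 1.43  0.03 -0.06] wx -0.0 j7 -0.56
```

View pics/w25.png

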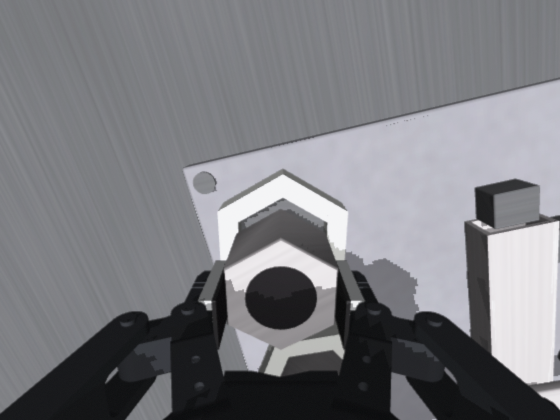

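Request:
arm_command(series=[{"dx": 0, "dy": 0, "dz": 0, "wx": 0, "wy": 0, "wz": 0, "fingers": 4}, {"dx": 0.6, "dy": 0, "dz": 0, "wx": 0, "wy": 0, "wz": 0, "fingers": 4}, {"dx": 0.9, "dy": 0, "dz": 0, "wx": 0, "wy": 0, "wz": 0, "fingers": 4}, {"dx": 1.1, "dy": 0, "dz": 0, "wx": 0, "wy": 0, "wz": 0, "fingers": 4}, {"dx": 1.3, "dy": 0, "dz": 0, "wx": 0, "wy": 0, "wz": 0, "fingers": 4}, {"dx": 1.4, "dy": 0, "dz": 0, "wx": 0, "wy": 0, "wz": 0, "fingers": 4}, {"dx": 1.5, "dy": 0, "dz": 0, "wx": 0, "wy": 0, "wz": 0, "fingers": 4}, {"dx": 1.6, "dy": 0, "dz": 0, "wx": 0, "wy": 0, "wz": 0, "fingers": 4}, {"dx": 1.6, "dy": 0, "dz": 0, "wx": 0, "wy": 0, "wz": 0, "fingers": 4}])

```text
time: 37.5
tcp_pos: [445.0, 278.3, 51.2]
eef_rot: [-0.437, -0.556, -0.437, 0.556]
contact_force: [-0.1, 0.1, -4.7]
finger_gap: 49.0
```

Request:
arm_command(series=[{"dx": 0.3, "dy": 0, "dz": 0, "wx": 0, "wy": 0, "wz": 0, "fingers": 4}, {"dx": 0.6, "dy": 0, "dz": 0, "wx": 0, "wy": 0, "wz": 0, "fingers": 4}, {"dx": 0.8, "dy": 0, "dz": 0, "wx": 0, "wy": 0, "wz": 0, "fingers": 4}, {"dx": 0.95, "dy": 0, "dz": 0, "wx": 0, "wy": 0, "wz": 0, "fingers": 4}, {"dx": 1.05, "dy": 0, "dz": 0, "wx": 0, "wy": 0, "wz": 0, "fingers": 4}, {"dx": 1.05, "dy": 0, "dz": 0, "wx": 0, "wy": 0, "wz": 0, "fingers": 4}])

```text
time: 38.1
tcp_pos: [445.0, 278.3, 41.0]
eef_rot: [-0.437, -0.556, -0.437, 0.556]
contact_force: [-1.4, -1.9, 2.1]
finger_gap: 48.7
```

Bottomed at 41.0 as computed. Release, retreat and view everything.

Request:
arm_command(series=[{"dx": 0.03, "dy": 0, "dz": 0, "wx": 0, "wy": 0, "wz": 0, "fingers": 6.2}, {"dx": 0, "dy": 0, "dz": 0, "wx": 0, "wy": 0, "wz": 0, "fingers": 6.2}, {"dx": 0, "dy": 0, "dz": 0, "wx": 0, "wy": 0, "wz": 0, "fingers": 6.2}, {"dx": -2, "dy": 0, "dz": 0, "wx": 0, "wy": 0, "wz": 0, "fingers": 6.2}, {"dx": -6, "dy": 0, "dz": 0, "wx": 0, "wy": 0, "wz": 0, "fingers": 6.2}, {"dx": -10, "dy": 0, "dz": 0, "wx": 0, "wy": 0, "wz": 0, "fingers": 7}, {"dx": -14, "dy": 1, "dz": 0, "wx": 0, "wy": 0, "wz": 0, "fingers": 7}, {"dx": -18, "dy": 5, "dz": 0, "wx": -0.1, "wy": 0, "wz": 0, "fingers": 7}, {"dx": -20, "dy": 9, "dz": 0, "wx": -0.226, "wy": 0, "wz": 0, "fingers": 7}, {"dx": -20, "dy": 9, "dz": 0, "wx": -0.226, "wy": 0, "wz": 0, "fingers": 7}, {"dx": -20, "dy": 9, "dz": 0, "wx": -0.226, "wy": 0, "wz": 0, "fingers": 7}, {"dx": -20, "dy": 9, "dz": 0, "wx": -0.226, "wy": 0, "wz": 0, "fingers": 7}])

```text
time: 39.3
tcp_pos: [531.5, 257.2, 240.0]
eef_rot: [-0.496, -0.503, -0.497, 0.504]
contact_force: [-1.0, -0.2, -0.1]
finger_gap: 69.9
```

Run:
```python
from h import *
d=snap('wrist','w26');s=manip.sense();print(s['time'],s['tcp_pos'],s['finger_gap'],s['contact_force'])
P=cloud(d)
for c in [(443,62.6),(444,170.6),(445,278.5)]:
    M=(d['range_z']>0)&(np.hypot(P[...,0]-c[0],P[...,1]-c[1])<28)&(P[...,2]>40)&(P[...,2]<75);print(M.sum(),np.percentile(P[M][:,2],[10,50,90]).round(1) if M.sum() else '',nut(d,*c,z=61))
topmap(d,37,380,720,-20,340,1.6,'pics/w26top.png')
print('tube upper part',tube(d,37,540,640,150,300,thr=190))
d=snap('scene','s26');snap('side','d26')
```

```text
39.35 [531.32353844 257.42811355 240.01819297] 70.21583468486719 [-0.07784348  0.45515933  1.21992456]
1355 [49.  60.1 61.3] [4.42514e+02 8.18830e+01 6.41800e+00 1.71410e+01 1.20000e-02]
1410 [49.8 60.2 61.3] [4.50712e+02 1.81440e+02 2.25780e+01 6.80880e+01 3.10000e-02]
2195 [58.9 60.4 61.5] [ 4.52068e+02  2.83124e+02 -1.31940e+01  7.01310e+01  7.00000e-03]
tube upper part (583.1666666666666, 221.33333333333331, 75.33333333333333, 41.0, -90.0)
```

View pics/w26top.png

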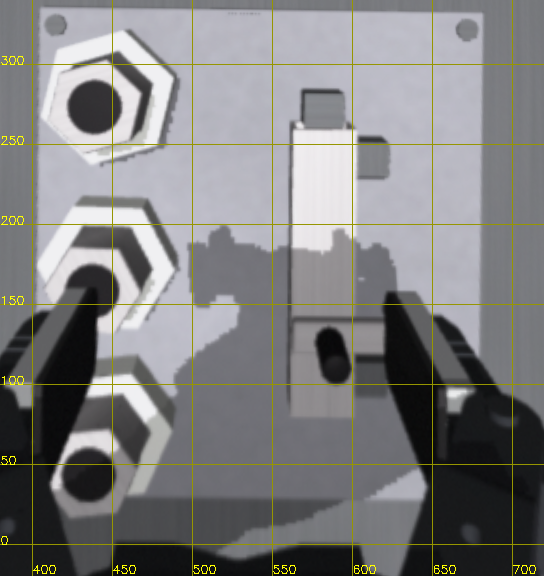

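View pics/s26.png

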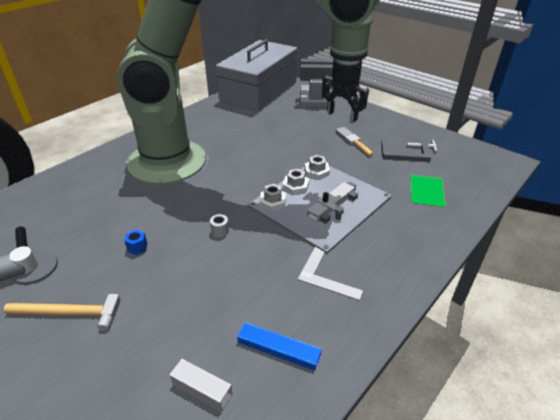

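Run:
```python
from h import *
d=pickle.load(open('pics/w26.pkl','rb'))
im=topmap(d,37,540,640,80,300,3.2,None,0)
im2=cv2.imread('pics/w26.png')
K=d['camera_matrix'];T=d['pose'];c=(np.array([582,255,37])-T[:3,3])@T[:3,:3];u=c[0]/c[2]*K[0,0]+K[0,2];v=c[1]/c[2]*K[1,1]+K[1,2];print(u,v)
u,v=int(u),int(v);cr=im2[max(0,v-50):v+90,u-60:u+80]
cv2.imwrite('pics/c26.png',cv2.resize(cr,None,fx=4.2,fy=4.2,interpolation=2))
# tube edges
m=(im.min(-1)>195)
for y in (255,250,245,230,215,200):
    r=int((300-y)*3.2);c=np.nonzero(m[r])[0];print(y,540+c.min()/3.2,540+c.max()/3.2) if len(c) else None
col=int((582-540)*3.2);r=np.nonzero(m[:,col-40:col+40].mean(1)>.9)[0];print('ymax',300-r.min()/3.2)
```

```text
325.69399053777244 186.71561853191716
255 563.4375 602.5
250 563.4375 602.5
245 563.4375 602.5
230 563.125 602.1875
215 562.8125 603.125
200 562.8125 602.8125
ymax 258.4375
```

View pics/c26.png

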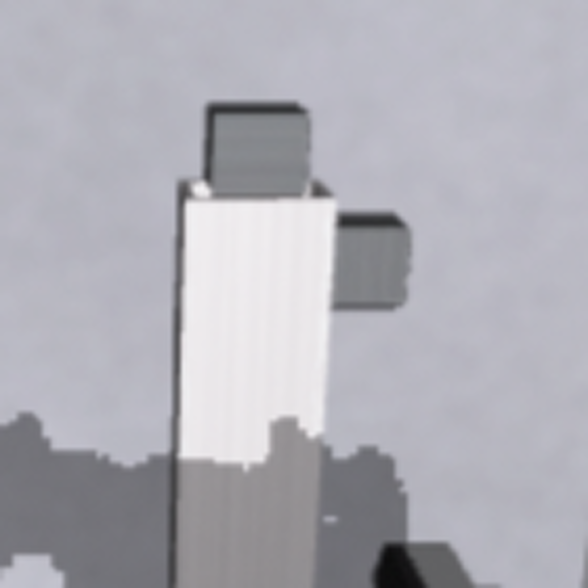

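Run:
```python
from h import *
for n in ['scene','side']:
    d=pickle.load(open(f'pics/{n[0] if n=="scene" else "d"}26.pkl','rb'));P=cloud(d)
    M=(d['range_z']>0)&(P[...,2]>70)&(P[...,2]<82)&(P[...,0]>550)&(P[...,0]<620)&(P[...,1]>100)&(P[...,1]<170)
    print(n,'knob',P[M].mean(0).round(1))
    A=(d['range_z']>0)&(P[...,2]>43)&(P[...,2]<53)&(P[...,0]>545)&(P[...,0]<640)&(P[...,1]>105)&(P[...,1]<165)
    print(cv2.minAreaRect(P[A][:,:2].astype('f4')))
    for c in [(443,62.6),(444,170.6),(445,278.5)]:
        M=(d['range_z']>0)&(np.hypot(P[...,0]-c[0],P[...,1]-c[1])<24)&(P[...,2]>52)&(P[...,2]<75);print(np.percentile(P[M][:,2],[50,90]).round(1))
manip.finish_job();print(manip.sense()['time'])
```

```text
scene knob [584.2 131.8  74.8]
((600.9185791015625, 134.33114624023438), (28.319839477539062, 77.11172485351562), 88.08619689941406)
[61.  63.2]
[61.4 63.5]
[61.4 63.3]
side knob [580.5 129.1  74.6]
((600.045166015625, 129.5730743408203), (26.5797061920166, 80.0994644165039), 87.86482238769531)
[60.4 63.2]
[60.  63.2]
[60.  63.1]
the job is handed in; nothing more can be done
the job is handed in; nothing more can be done
```

The job is done and handed in at about 39 s of the 210 s allowed. I saw no knocked-aside part during the run.

**What I did**
- **Tube:** I laid it on the plate and pushed it against the end stop, then the two side stops, then both again. Force rose sharply at each contact. One side push peaked at 38.9 N on the closed fingers, close to the 40 N limit you set for the arm and gripper body.
- **Keeper:** I swung it shut with the tube already home. A final push on the knob met about 8 N with no further travel, where about 1.5 N would turn it, so it was at its hard stop.
- **Nuts:** All three nuts were present. Each went into its own nest without binding, so no turning search was needed.
- **Left alone:** The spacer and the blue look-alikes were not touched.

**Last checks**
- **Nuts:** Tops read about 60–61 mm in all three cameras, against 61 mm expected when fully seated.
- **Tube:** Side edges were at x 563 and 602.5 mm, and its end at y 258.4 mm, flush with the end stop within camera error. Its yaw, measured before the keeper was shut, matched the jig's (-0.6°).
- **Keeper:** The scene camera put the knob at (584, 132) mm, against (584, 134) expected. The side camera read about 4–5 mm off from that, at (580.5, 129). I put this down to its coarse view of the knob and relied on the force contact instead.
- **Unusable readings:** The last automatic outline fits of the nuts and of the tube's yaw failed because of shadows and finger occlusion, so I relied on depth, edges and the picture.

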